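# Line up the open sensor units on the rail and cover them

### The job

First slide the open sensor units along the bench into an even row against the stop rail: each one square, with a short end touching the rail and centred in a marked place, filling the places from the red cap without a gap. The circuit boards are not screwed down yet, so never lift a unit off the bench. Only when the whole row is lined up, set a grey cover on each unit, label up and with its edges flush with the case all round, and leave the row straight; do not disturb the bin, the meter or the spool.

Things in the scene. Friction and masses are not known exactly. Their poses are not given: they have to be found in the camera images.
- rail: Fixed aluminium stop rail on the bench, 440 mm long, 20 mm deep, 15 mm high, with a red cap at its left (+y) end. Origin on the bench at the middle of its front face (the face towards the robot); its y axis runs along the rail towards the red cap, x points away from the robot, square to the rail.
- place1 (a point): Centre, at bench level, of marked place 1 at the rail (1 is nearest the red cap; 100 mm apart). Axes as the rail's. A thin white outline on the bench, 76 mm (x) by 50 mm (y), its far short side being the rail's face; a black tick on the rail marks its middle. A unit in place has its origin here and a short end touching the rail.
- place2 (a point): Centre, at bench level, of marked place 2 at the rail (1 is nearest the red cap; 100 mm apart). Axes as the rail's. A thin white outline on the bench, 76 mm (x) by 50 mm (y), its far short side being the rail's face; a black tick on the rail marks its middle. A unit in place has its origin here and a short end touching the rail.
- place3 (a point): Centre, at bench level, of marked place 3 at the rail (1 is nearest the red cap; 100 mm apart). Axes as the rail's. A thin white outline on the bench, 76 mm (x) by 50 mm (y), its far short side being the rail's face; a black tick on the rail marks its middle. A unit in place has its origin here and a short end touching the rail.
- place4 (a point): Centre, at bench level, of marked place 4 at the rail (1 is nearest the red cap; 100 mm apart). Axes as the rail's. A thin white outline on the bench, 76 mm (x) by 50 mm (y), its far short side being the rail's face; a black tick on the rail marks its middle. A unit in place has its origin here and a short end touching the rail.
- unit_a: Sensor unit: white open-topped case, 76 mm (x) by 50 mm (y) by 24 mm high, walls 4 mm, with a green circuit board inside whose surface is 11.5 mm above the underside. Loose, 0.15 kg. Origin at the centre of its underside, z up. Either short end may face the rail. May be absent.
- unit_b: Sensor unit: white open-topped case, 76 mm (x) by 50 mm (y) by 24 mm high, walls 4 mm, with a green circuit board inside whose surface is 11.5 mm above the underside. Loose, 0.15 kg. Origin at the centre of its underside, z up. Either short end may face the rail. May be absent.
- unit_c: Sensor unit: white open-topped case, 76 mm (x) by 50 mm (y) by 24 mm high, walls 4 mm, with a green circuit board inside whose surface is 11.5 mm above the underside. Loose, 0.15 kg. Origin at the centre of its underside, z up. Either short end may face the rail. May be absent.
- unit_d: Sensor unit: white open-topped case, 76 mm (x) by 50 mm (y) by 24 mm high, walls 4 mm, with a green circuit board inside whose surface is 11.5 mm above the underside. Loose, 0.15 kg. Origin at the centre of its underside, z up. Either short end may face the rail. May be absent.
- cover_1: Grey cover, a flat 76 mm (x) by 50 mm (y) by 16 mm block-like shell, dark vent slots and a blue label on its top. Loose, 0.06 kg; it has no lip and simply rests on the rim of a unit, same outline. Origin at the centre of its underside, z up. At the start the four covers are piled in the tray. Any cover fits any unit, either way round.
- cover_2: Grey cover, a flat 76 mm (x) by 50 mm (y) by 16 mm block-like shell, dark vent slots and a blue label on its top. Loose, 0.06 kg; it has no lip and simply rests on the rim of a unit, same outline. Origin at the centre of its underside, z up. At the start the four covers are piled in the tray. Any cover fits any unit, either way round.
- cover_3: Grey cover, a flat 76 mm (x) by 50 mm (y) by 16 mm block-like shell, dark vent slots and a blue label on its top. Loose, 0.06 kg; it has no lip and simply rests on the rim of a unit, same outline. Origin at the centre of its underside, z up. At the start the four covers are piled in the tray. Any cover fits any unit, either way round.
- cover_4: Grey cover, a flat 76 mm (x) by 50 mm (y) by 16 mm block-like shell, dark vent slots and a blue label on its top. Loose, 0.06 kg; it has no lip and simply rests on the rim of a unit, same outline. Origin at the centre of its underside, z up. At the start the four covers are piled in the tray. Any cover fits any unit, either way round.
- tray: Fixed black shallow tray, 160 mm (x) by 140 mm (y), rim 12 mm high, walls and floor 5 mm. Holds the pile of covers. Origin at the centre of its underside.
- bin: Bystander: yellow open bin, 140 by 100 by 60 mm high. Origin at the centre of its underside.
- meter: Bystander: orange hand-held multimeter lying flat, 160 by 80 by 36 mm high. Origin at the centre of its underside.
- spool: Bystander: steel-grey solder spool standing on end, 60 mm across, 44 mm high. Origin at the centre of its underside.

How it is judged (in metres and radians):
On the way:
1. every unit stands in the row against the rail, places filled from the red cap without a gap, and no cover is on or near any unit yet (x of unit_a in the frame of rail between -0.042 and -0.034 m and angle between the x axis of each of unit_a, unit_b, unit_c, unit_d and the x axis of rail, either way round below 0.07 rad and x of unit_b in the frame of rail between -0.042 and -0.034 m and x of unit_c in the frame of rail between -0.042 and -0.034 m and x of unit_d in the frame of rail between -0.042 and -0.034 m and (horizontal distance between unit_a and place1 below 0.008 m or horizontal distance between unit_a and place2 below 0.008 m or horizontal distance between unit_a and place3 below 0.008 m or horizontal distance between unit_a and place4 below 0.008 m) and (horizontal distance between unit_b and place1 below 0.008 m or horizontal distance between unit_b and place2 below 0.008 m or horizontal distance between unit_b and place3 below 0.008 m or horizontal distance between unit_b and place4 below 0.008 m) and (horizontal distance between unit_c and place1 below 0.008 m or horizontal distance between unit_c and place2 below 0.008 m or horizontal distance between unit_c and place3 below 0.008 m or horizontal distance between unit_c and place4 below 0.008 m) and (horizontal distance between unit_d and place1 below 0.008 m or horizontal distance between unit_d and place2 below 0.008 m or horizontal distance between unit_d and place3 below 0.008 m or horizontal distance between unit_d and place4 below 0.008 m) and horizontal distance between any of unit_a, unit_b, unit_c, unit_d and place1 below 0.008 m and horizontal distance between any of unit_a, unit_b, unit_c, unit_d and place2 below 0.008 m and horizontal distance between any of unit_a, unit_b, unit_c, unit_d and place3 below 0.008 m and horizontal distance between each of cover_1, cover_2, cover_3, cover_4 and unit_a above 0.06 m and horizontal distance between each of cover_1, cover_2, cover_3, cover_4 and unit_b above 0.06 m and horizontal distance between each of cover_1, cover_2, cover_3, cover_4 and unit_c above 0.06 m and horizontal distance between each of cover_1, cover_2, cover_3, cover_4 and unit_d above 0.06 m), for 0.2 s.
At the end, for the whole second after the job is handed in: Units fill the places from the red cap without a gap: within 4 mm of touching the rail, 8 mm of the place's centre, 4 degrees. Each has a cover resting on its rim, label up, centred within 5 mm and 4 degrees. All at rest (x of unit_a in the frame of rail between -0.042 and -0.034 m and angle between the x axis of each of unit_a, unit_b, unit_c, unit_d and the x axis of rail, either way round below 0.07 rad and x of unit_b in the frame of rail between -0.042 and -0.034 m and x of unit_c in the frame of rail between -0.042 and -0.034 m and x of unit_d in the frame of rail between -0.042 and -0.034 m and (horizontal distance between unit_a and place1 below 0.008 m or horizontal distance between unit_a and place2 below 0.008 m or horizontal distance between unit_a and place3 below 0.008 m or horizontal distance between unit_a and place4 below 0.008 m) and (horizontal distance between unit_b and place1 below 0.008 m or horizontal distance between unit_b and place2 below 0.008 m or horizontal distance between unit_b and place3 below 0.008 m or horizontal distance between unit_b and place4 below 0.008 m) and (horizontal distance between unit_c and place1 below 0.008 m or horizontal distance between unit_c and place2 below 0.008 m or horizontal distance between unit_c and place3 below 0.008 m or horizontal distance between unit_c and place4 below 0.008 m) and (horizontal distance between unit_d and place1 below 0.008 m or horizontal distance between unit_d and place2 below 0.008 m or horizontal distance between unit_d and place3 below 0.008 m or horizontal distance between unit_d and place4 below 0.008 m) and horizontal distance between any of unit_a, unit_b, unit_c, unit_d and place1 below 0.008 m and horizontal distance between any of unit_a, unit_b, unit_c, unit_d and place2 below 0.008 m and horizontal distance between any of unit_a, unit_b, unit_c, unit_d and place3 below 0.008 m and ((horizontal distance between cover_1 and unit_a below 0.005 m and z of cover_1 in the frame of unit_a below 0.027 m and angle between the x axis of cover_1 and the x axis of unit_a, either way round below 0.07 rad and angle between cover_1's own z axis and vertical below 0.06 rad) or (horizontal distance between cover_2 and unit_a below 0.005 m and z of cover_2 in the frame of unit_a below 0.027 m and angle between the x axis of cover_2 and the x axis of unit_a, either way round below 0.07 rad and angle between cover_2's own z axis and vertical below 0.06 rad) or (horizontal distance between cover_3 and unit_a below 0.005 m and z of cover_3 in the frame of unit_a below 0.027 m and angle between the x axis of cover_3 and the x axis of unit_a, either way round below 0.07 rad and angle between cover_3's own z axis and vertical below 0.06 rad) or (horizontal distance between cover_4 and unit_a below 0.005 m and z of cover_4 in the frame of unit_a below 0.027 m and angle between the x axis of cover_4 and the x axis of unit_a, either way round below 0.07 rad and angle between cover_4's own z axis and vertical below 0.06 rad)) and ((horizontal distance between cover_1 and unit_b below 0.005 m and z of cover_1 in the frame of unit_b below 0.027 m and angle between the x axis of cover_1 and the x axis of unit_b, either way round below 0.07 rad and angle between cover_1's own z axis and vertical below 0.06 rad) or (horizontal distance between cover_2 and unit_b below 0.005 m and z of cover_2 in the frame of unit_b below 0.027 m and angle between the x axis of cover_2 and the x axis of unit_b, either way round below 0.07 rad and angle between cover_2's own z axis and vertical below 0.06 rad) or (horizontal distance between cover_3 and unit_b below 0.005 m and z of cover_3 in the frame of unit_b below 0.027 m and angle between the x axis of cover_3 and the x axis of unit_b, either way round below 0.07 rad and angle between cover_3's own z axis and vertical below 0.06 rad) or (horizontal distance between cover_4 and unit_b below 0.005 m and z of cover_4 in the frame of unit_b below 0.027 m and angle between the x axis of cover_4 and the x axis of unit_b, either way round below 0.07 rad and angle between cover_4's own z axis and vertical below 0.06 rad)) and ((horizontal distance between cover_1 and unit_c below 0.005 m and z of cover_1 in the frame of unit_c below 0.027 m and angle between the x axis of cover_1 and the x axis of unit_c, either way round below 0.07 rad and angle between cover_1's own z axis and vertical below 0.06 rad) or (horizontal distance between cover_2 and unit_c below 0.005 m and z of cover_2 in the frame of unit_c below 0.027 m and angle between the x axis of cover_2 and the x axis of unit_c, either way round below 0.07 rad and angle between cover_2's own z axis and vertical below 0.06 rad) or (horizontal distance between cover_3 and unit_c below 0.005 m and z of cover_3 in the frame of unit_c below 0.027 m and angle between the x axis of cover_3 and the x axis of unit_c, either way round below 0.07 rad and angle between cover_3's own z axis and vertical below 0.06 rad) or (horizontal distance between cover_4 and unit_c below 0.005 m and z of cover_4 in the frame of unit_c below 0.027 m and angle between the x axis of cover_4 and the x axis of unit_c, either way round below 0.07 rad and angle between cover_4's own z axis and vertical below 0.06 rad)) and ((horizontal distance between cover_1 and unit_d below 0.005 m and z of cover_1 in the frame of unit_d below 0.027 m and angle between the x axis of cover_1 and the x axis of unit_d, either way round below 0.07 rad and angle between cover_1's own z axis and vertical below 0.06 rad) or (horizontal distance between cover_2 and unit_d below 0.005 m and z of cover_2 in the frame of unit_d below 0.027 m and angle between the x axis of cover_2 and the x axis of unit_d, either way round below 0.07 rad and angle between cover_2's own z axis and vertical below 0.06 rad) or (horizontal distance between cover_3 and unit_d below 0.005 m and z of cover_3 in the frame of unit_d below 0.027 m and angle between the x axis of cover_3 and the x axis of unit_d, either way round below 0.07 rad and angle between cover_3's own z axis and vertical below 0.06 rad) or (horizontal distance between cover_4 and unit_d below 0.005 m and z of cover_4 in the frame of unit_d below 0.027 m and angle between the x axis of cover_4 and the x axis of unit_d, either way round below 0.07 rad and angle between cover_4's own z axis and vertical below 0.06 rad)) and linear speed of each of unit_a, unit_b, unit_c, unit_d, cover_1, cover_2, cover_3, cover_4 below 0.01 m/s).
It fails at once if a unit is lifted more than 15 mm off the bench (height (world z) of any of unit_a, unit_b, unit_c, unit_d above 0.015 m).
It fails at once if the bin, the meter or the spool is moved by more than 20 mm (distance of any of bin, meter, spool from where it was at the start of the episode above 0.02 m).
Of unit_a, unit_b, unit_c, unit_d only 3 to 4 are there at a start; the rules pass over those that are not, and their reading is None.
At some moment in a run one of unit_a, unit_b, unit_c, unit_d may be knocked a few centimetres aside while the robot is not near it.
Once in a run the grip may slacken for a moment while it holds something.
It also fails if it takes over 210 s, if anything falls off the work surface, if the arm or the gripper's body presses on something with over 40 N, if the wrist force passes 120 N, or if a joint passes its speed limit or range.

### The arm

A 6-joint arm with a two-finger parallel gripper is mounted at the origin on the work surface. World frame = base frame: x ahead of the robot, y to its left, z up, the work surface at z = 0. Lengths are in mm, angles in rad, forces in N, time in s.
With the tool pointing down it reaches from about 300 to 775 mm from the base axis. Payload 14.6 kg.
Tool frame: the origin (TCP) lies at the very end of the fingers, on their centre line; the grasp point (between the pads) lies 19 mm behind it; z points along the fingers, y is the direction in which the jaws open and shut (so a half turn about z gives the same grasp; the last joint's range is limited). The gripper opens to 94 mm and grips with 3 to 60 N. Pads are 16 mm wide; open, the fingers measure 119 mm over their backs; the gripper's body (75 mm by 177 mm) begins 78 mm behind the grasp point.
Start: joints at [1.256, 0.3, 1.521, -0, 1.321, -0.067], TCP at [134.897, 533.19, 174.546] pointing down, gripper open.
Joint ranges: [-3.03, 3.03], [-0.79, 2.21], [0.23, 2.52], [-1.04, 4.18], [0, 3.07], [-2.55, 2.55]. Speed limits (rad/s): [2.22, 2.22, 2.57, 3.14, 3.14, 3.14].

### API

Orientations are given as [roll, pitch, yaw] about the fixed x, y, z axes, in that order (R = Rz(yaw) Ry(pitch) Rx(roll)).
In Python, from cell import manip gives the robot as it stands.
- The arm moves only by the shell command python3 -m pendant 'ROWS' [FORCE]. ROWS is JSON, a list of rows, each an object with "claw": the finger opening in m, from 0 to 0.094; "delta_pos": the shift along the tool's x, y, z in m, a list of three; "rotation": the turn, a rotation vector about the tool's x, y, z in rad, a list of three. A call has 1 to 10 rows; each row is the pose to reach, as a shift and turn from the pose measured when the call began, along the tool's axes at that moment; what a row does not reach only later rows make up. A row lasts 1/8 s, in which the tool goes at most 62.5 mm and 10.7 degrees, less where a joint would pass 70% of its speed; a pose out of reach is approached as far as the arm can. A call with a gripper value outside its range is refused whole. The fingers move at their own pace and stop on an object; FORCE is the grip in N (left out, the last holds). Time passes only in rows, so rows that repeat a pose let the fingers close. It gives the time, the measured TCP pose, the force and the opening at its end, in the units of the state.
- manip.read_state(): the state, without advancing time (a new reading comes with each control period).
- manip.camera(name): name is "scene" or "top" or "wrist"; returns the picture (400x640x3 uint8, red, green, blue); there is no depth.
- manip.camera_model(name): a dict with "fx", "fy", "cx", "cy" (pixels), "cam_to_world" (4x4, takes a point from camera to world coordinates); the wrist camera has in their place "T_tool_cam" (4x4, takes a point from camera to tool coordinates, whose origin is the TCP and whose axes are the flange's). Camera axes: x right, y up, looking along -z (the intrinsics and any distortion apply to the point x, -y, -z); pixel columns grow to the right and rows downward; lengths in mm; the calibration is good to about 2 mm. The wrist camera is an equidistant fisheye: a pixel r from the principal point sees the ray r / f radians off the axis. A picture is of the moment at which its call begins: read the wrist's pose just before it. camera_model takes no time and is no camera call.
- manip.sign_off(): hands the job in, once; it reports no verdict.
The state is a dict: "clock": time; "joints": joint angles; "qd": joint speeds; "effort": joint torques, N m; "eef_pos": TCP position; "eef_rot": TCP orientation; "wrist_force": force on the tool from outside, world axes, zero at the start; "moment": the same for the moment, N m; "finger_gap": finger opening in mm.
Only numpy, scipy, OpenCV 4.12 (cv2) and the standard library are available. Lean on these libraries where they do the work, as an engineer would, in place of code of your own. Each camera call takes 0.05 s, during which the arm holds its last target.

## Working session

There is one attempt and no reset: what is moved stays moved. The work goes in short steps, Python scripts to look and compute and a shell command to move; the robot and the scene stay as the last step left them, time stands still between calls to the robot, and variables do not carry over. Pictures are saved under pics/ and viewed, and the job is handed in when it is done.

```bash
ls; mkdir -p pics
cat > h.py <<'E'
import numpy as np, cv2, json
from cell import manip
def snap(n,f):
    im=manip.camera(n); cv2.imwrite('pics/'+f,cv2.cvtColor(im,cv2.COLOR_RGB2BGR)); return im
E
python3 - <<'E'
from h import *
print(manip.read_state())
for n in ['scene','top','wrist']:
    snap(n,n+'0.png'); print(n,manip.camera_model(n))
E
```

```text
pics
{'clock': 0.0, 'joints': array([ 1.25637959e+00,  3.00475270e-01,  1.52159112e+00, -2.45576726e-05,
        1.32068648e+00, -6.66144380e-02]), 'qd': array([-4.23090110e-05, -3.60759492e-04,  2.00677315e-04,  1.73945152e-03,
       -1.79092433e-03, -2.53371315e-03]), 'effort': array([-1.59859087e-04, -5.31811202e+01, -3.52729833e+01,  7.08360784e-02,
        2.44013756e-02, -1.50647752e-04]), 'eef_pos': array([134.82520196, 532.90917621, 173.97981516]), 'eef_rot': array([-3.14043343e+00, -5.34959574e-05,  2.89379641e+00]), 'wrist_force': array([-0.31857435,  0.20233952, -0.43266259]), 'moment': array([-0.01924012, -0.00956994,  0.03226005]), 'finger_gap': 94.08909564195224}
scene {'fx': 370.84296876728155, 'fy': 370.84296876728155, 'cx': 317.3467723874697, 'cy': 198.3259545636448, 'cam_to_world': array([[-8.54631674e-01, -3.21132423e-01,  4.08017976e-01,
         1.01615095e+03],
       [ 5.18969490e-01, -5.03182523e-01,  6.90997842e-01,
         6.96533775e+02],
       [-1.65942970e-02,  8.02297523e-01,  5.96693652e-01,
         6.75642554e+02],
       [ 0.00000000e+00,  0.00000
[... 281 characters left out ...]
01, -3.92112243e-02,  9.06128983e-03,
         1.21544937e+01],
       [ 8.16458209e-04,  2.05358666e-01,  9.78686442e-01,
         1.26147191e+03],
       [ 0.00000000e+00,  0.00000000e+00,  0.00000000e+00,
         1.00000000e+00]])}
wrist {'fx': 309.70691628693146, 'fy': 309.70691628693146, 'cx': 316.53547324064147, 'cy': 198.069492493566, 'T_tool_cam': array([[ 1.88472154e-05,  9.70823508e-01,  2.39795155e-01,
         6.96951386e+01],
       [ 9.99999864e-01,  1.06838930e-04, -5.11140261e-04,
         2.27075932e-01],
       [-5.21846439e-04,  2.39795132e-01, -9.70823373e-01,
        -2.09080333e+02],
       [ 0.00000000e+00,  0.00000000e+00,  0.00000000e+00,
         1.00000000e+00]])}
```

View pics/top0.png

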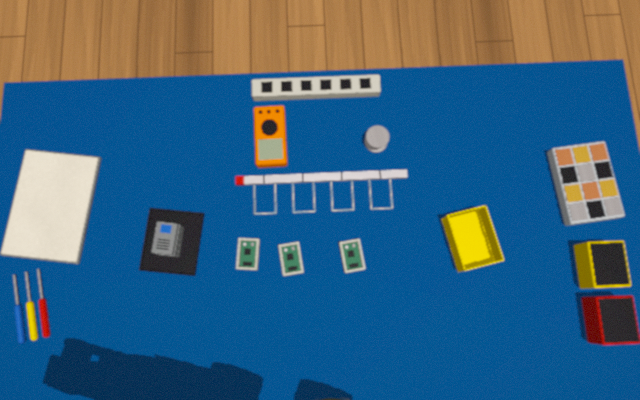

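View pics/scene0.png

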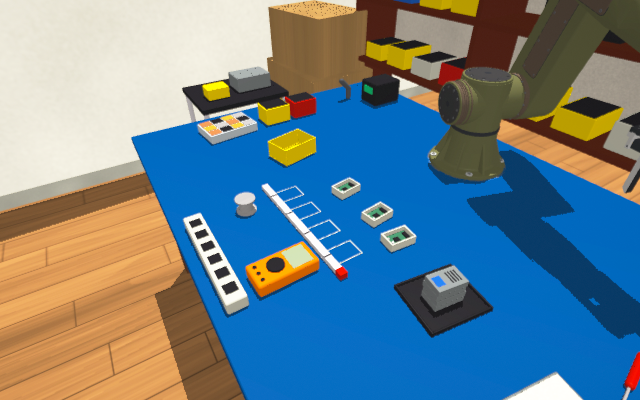

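View pics/wrist0.png

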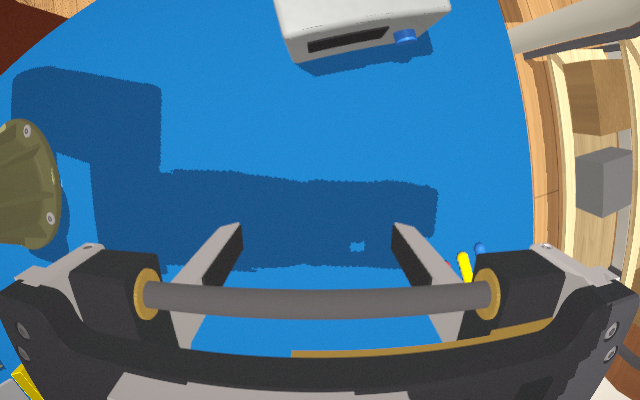

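```bash
cat >> h.py <<'E'
from scipy.spatial.transform import Rotation as R
def T_tool():
    s=manip.read_state(); T=np.eye(4); T[:3,:3]=R.from_euler('xyz',s['eef_rot']).as_matrix(); T[:3,3]=s['eef_pos']; return T
def rays(n,px,Tt=None):
    m=manip.camera_model(n); px=np.atleast_2d(np.array(px,float))
    u=(px[:,0]-m['cx'])/m['fx']; v=(px[:,1]-m['cy'])/m['fy']
    if n=='wrist':
        r=np.hypot(u,v)+1e-12; d=np.c_[u/r*np.sin(r),-v/r*np.sin(r),-np.cos(r)]; T=(T_tool() if Tt is None else Tt)@m['T_tool_cam']
    else:
        d=np.c_[u,-v,-np.ones(len(u))]; T=m['cam_to_world']
    return T[:3,3],d@T[:3,:3].T
def toplane(n,px,z,Tt=None):
    o,d=rays(n,px,Tt); t=(z-o[2])/d[:,2]; return (o+d*t[:,None])[:,:2]
E
python3 - <<'E'
from h import *
im=cv2.cvtColor(cv2.imread('pics/top0.png'),cv2.COLOR_BGR2RGB)
hsv=cv2.cvtColor(im,cv2.COLOR_RGB2HSV)
m=((hsv[...,1]<110)|((hsv[...,0]<85)&(hsv[...,0]>40)))&(hsv[...,2]>90)
m=m.astype(np.uint8)
cs,_=cv2.findContours(m,cv2.RETR_EXTERNAL,cv2.CHAIN_APPROX_NONE)
for c in cs:
    a=cv2.contourArea(c)
    (cx,cy),wh,an=cv2.minAreaRect(c)
    if 200<a<9000 and 140<cx<470 and 60<cy<300: print(a,(cx,cy),wh,an,toplane('top',[cx,cy],15))
    
for nm,p,z in [('red',(239,181),15),('tick',(264,178),15),('tick',(303,177),15),('tick',(342,176),15),('tick',(380,175),15),('railend',(407,174),15),('front1',(253,214),0),('front1b',(276,214),0),('cover',(165,240),70)]:
    print(nm,toplane('top',p,z))
cv2.imwrite('pics/crop.png',cv2.resize(cv2.cvtColor(im,cv2.COLOR_RGB2BGR)[90:290,130:530],None,fx=2,fy=2,interpolation=cv2.INTER_CUBIC))
E
```

```text
705.5 (290.4884338378906, 258.4248352050781) (33.37655258178711, 22.88460922241211) 81.25383758544922 [[458.0236991   81.15780741]]
706.5 (351.76922607421875, 255.34616088867188) (33.14362335205078, 22.94558334350586) 78.69007110595703 [[459.53103024 -72.0408031 ]]
713.0 (247.21319580078125, 253.5152130126953) (23.29778480529785, 33.20112609863281) 4.085616588592529 [[474.58789572 188.91350198]]
766.0 (165.51600646972656, 238.4119873046875) (24.775636672973633, 34.25656509399414) 10.30484676361084 [[520.76107016 393.83732443]]
4263.0 (324.61181640625, 191.68283081054688) (40.29836654663086, 166.5221710205078) 87.61405944824219 [[624.97100849 -11.08591066]]
534.5 (376.5, 138.5) (27.0, 25.0) 90.0 [[ 762.32386094 -153.19013263]]
2007.5 (269.8019104003906, 136.04791259765625) (63.30937957763672, 33.7330322265625) 87.70938873291016 [[780.26359551 126.50822403]]
2837.0 (315.8226013183594, 87.26914978027344) (23.208688735961914, 130.20848083496094) 87.85240936279297 [[9.12614119e+02 4.24356588e-01]]
455.5 (321.39300537109375, 89.97994995117188) (640.3814697265625, 91.11663055419922) 2.7774300575256348 [[904.2398631  -14.19863788]]
red [[661.97013041 208.17364379]]
tick [[667.35374313 143.67129909]]
tick [[665.98238916  43.03222986]]
tick [[664.6096871  -57.70577191]]
tick [[ 663.33908487 -155.96048051]]
railend [[ 663.20574427 -225.89026902]]
front1 [[576.9223692 175.1451799]]
front1b [[574.55067916 116.04073589]]
cover [[509.50116168 378.14395879]]
```

View pics/crop.png

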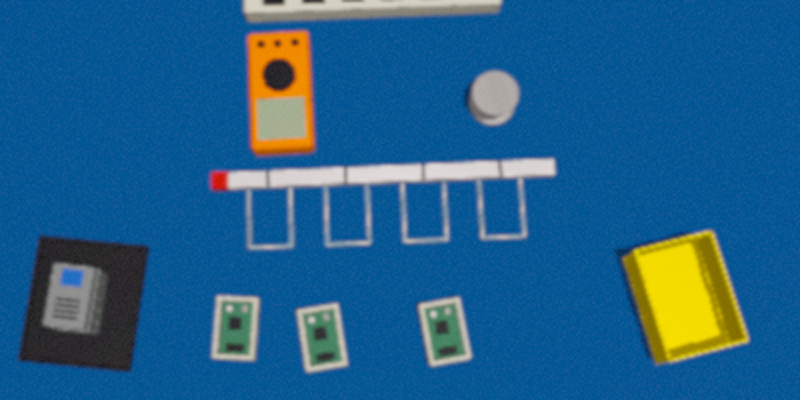

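```bash
cat >> h.py <<'E'
def plan(x,y,z,yaw):
    "world target (mm), yaw (tool pointing down) -> tool-frame delta (m), rotvec"
    T=T_tool(); G=R.from_euler('xyz',[np.pi,0,yaw]).as_matrix()
    d=T[:3,:3].T@(np.array([x,y,z])-T[:3,3]); rv=R.from_matrix(T[:3,:3].T@G).as_rotvec()
    print('at',T[:3,3].round(1),manip.read_state()['eef_rot'].round(4),'delta',(d/1000).round(4),'rot',rv.round(4),'dist',np.linalg.norm(d).round(1))
E
python3 -c "
from h import *
plan(440,60,220,0)"
```

```text
at [134.8 533.  174.1] [-3.1407e+00 -1.0000e-04  2.8938e+00] delta [-0.4119 -0.3837 -0.0456] rot [-3.0000e-04  1.3000e-03  2.8938e+00] dist 564.8
```

```bash
python3 -m pendant '[{"claw":0.094,"delta_pos":[-0.03,-0.03,-0.03],"rotation":[0,0,0.15]},{"claw":0.094,"delta_pos":[-0.06,-0.06,-0.045],"rotation":[0,0,0.33]},{"claw":0.094,"delta_pos":[-0.09,-0.09,-0.045],"rotation":[0,0,0.5]},{"claw":0.094,"delta_pos":[-0.12,-0.12,-0.045],"rotation":[0,0,0.68]},{"claw":0.094,"delta_pos":[-0.16,-0.15,-0.045],"rotation":[0,0,0.85]},{"claw":0.094,"delta_pos":[-0.2,-0.18,-0.045],"rotation":[0,0,1.03]},{"claw":0.094,"delta_pos":[-0.24,-0.215,-0.045],"rotation":[0,0,1.2]},{"claw":0.094,"delta_pos":[-0.28,-0.25,-0.045],"rotation":[0,0,1.38]},{"claw":0.094,"delta_pos":[-0.31,-0.285,-0.045],"rotation":[0,0,1.55]},{"claw":0.094,"delta_pos":[-0.34,-0.31,-0.045],"rotation":[0,0,1.7]}]' 5
python3 -c "
from h import *
plan(440,60,220,0)"
```

```text
clock: 1.4
eef_pos: [388.9, 147.5, 219.4]
eef_rot: [3.141, 0.001, 1.188]
wrist_force: [0.6, 0.6, 0.7]
finger_gap: 93.8
at [388.9 147.5 219.4] [3.1414e+00 8.0000e-04 1.1878e+00] delta [-0.062   0.0801 -0.0005] rot [6.0000e-04 6.0000e-04 1.1878e+00] dist 101.3
```

```bash
python3 -m pendant '[{"claw":0.094,"delta_pos":[-0.01,0.012,0],"rotation":[0,0,0.17]},{"claw":0.094,"delta_pos":[-0.02,0.025,0],"rotation":[0,0,0.35]},{"claw":0.094,"delta_pos":[-0.03,0.04,0],"rotation":[0,0,0.53]},{"claw":0.094,"delta_pos":[-0.04,0.055,0],"rotation":[0,0,0.7]},{"claw":0.094,"delta_pos":[-0.05,0.068,0],"rotation":[0,0,0.88]},{"claw":0.094,"delta_pos":[-0.062,0.08,0],"rotation":[0,0,1.05]},{"claw":0.094,"delta_pos":[-0.062,0.08,0],"rotation":[0,0,1.188]},{"claw":0.094,"delta_pos":[-0.062,0.08,0],"rotation":[0,0,1.188]},{"claw":0.094,"delta_pos":[-0.062,0.08,0],"rotation":[0,0,1.188]}]' 5
python3 -c "
from h import *
plan(440,60,220,0)
np.save('w1.npy',T_tool());snap('wrist','w1.png')"
```

```text
clock: 2.52
eef_pos: [439.8, 60.2, 219.4]
eef_rot: [3.141, 0.0, 0.003]
wrist_force: [-0.3, 0.7, 0.6]
finger_gap: 94.0
at [439.8  60.2 219.4] [3.1408e+00 3.0000e-04 3.1000e-03] delta [ 0.0002  0.0002 -0.0006] rot [0.0008 0.0003 0.0031] dist 0.6
```

View pics/w1.png

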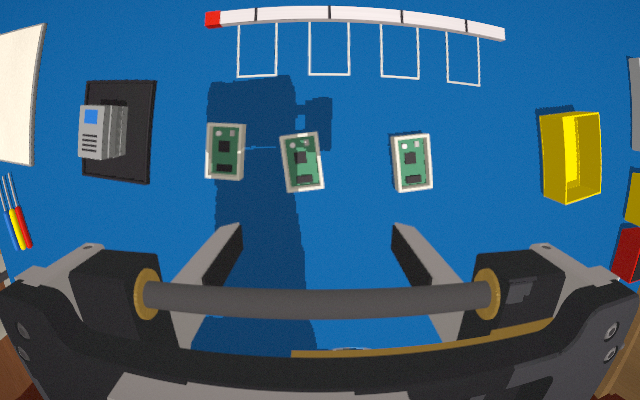

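```bash
cat >> h.py <<'E'
def units(im,Tt,cam='wrist',ztop=24,box=None):
    hsv=cv2.cvtColor(im,cv2.COLOR_RGB2HSV)
    m=(((hsv[...,1]<90)&(hsv[...,2]>130))|((hsv[...,0]<88)&(hsv[...,0]>40)&(hsv[...,1]>60)&(hsv[...,2]>50))).astype(np.uint8)
    m=cv2.morphologyEx(m,cv2.MORPH_OPEN,np.ones((5,5)))   # drop thin outlines
    cs,_=cv2.findContours(m,cv2.RETR_EXTERNAL,cv2.CHAIN_APPROX_NONE)
    o=rays(cam,[[0,0]],Tt)[0]; out=[]
    for c in cs:
        if not 900<cv2.contourArea(c)<6000: continue
        P=toplane(cam,c[:,0].astype(float),ztop,Tt).astype(np.float32)
        (x,y),(w,h),a=cv2.minAreaRect(P)
        if not(40<min(w,h)<66 and 66<max(w,h)<96): continue
        if w<h: a+=90; w,h=h,w
        a=(a+90)%180-90; t=np.radians(a); ex=np.array([np.cos(t),np.sin(t)]); ey=np.array([-ex[1],ex[0]])
        cen=np.array([x,y]); v=cen-o[:2]
        # camera-facing walls inflate the near side: keep far edges
        cc=cen+ex*np.sign(v@ex)*(w-76)/2+ey*np.sign(v@ey)*(h-50)/2
        out.append((cc,t)); print('px',c[:,0].mean(0).round(0),'raw',cen.round(1),'wh',round(w,1),round(h,1),'-> c',cc.round(1),'yaw',round(t,4))
    return out
E
python3 - <<'E'
from h import *
im=cv2.cvtColor(cv2.imread('pics/w1.png'),cv2.COLOR_BGR2RGB); T=np.load('w1.npy')
units(im,T)
cv2.imwrite('pics/w1c.png',cv2.resize(cv2.imread('pics/w1.png')[0:200,190:520],None,fx=2.4,fy=2.4,interpolation=cv2.INTER_CUBIC))
E
```

```text
px [412. 162.] raw [458.4 -69.9] wh 78.4 55.8 -> c [457.7 -73. ] yaw 0.1389
px [303. 163.] raw [457.1  75.4] wh 77.3 49.6 -> c [456.5  75.2] yaw 0.002
px [224. 150.] raw [473.  185.2] wh 76.5 55.4 -> c [473.  187.9] yaw -0.088
```

View pics/w1c.png

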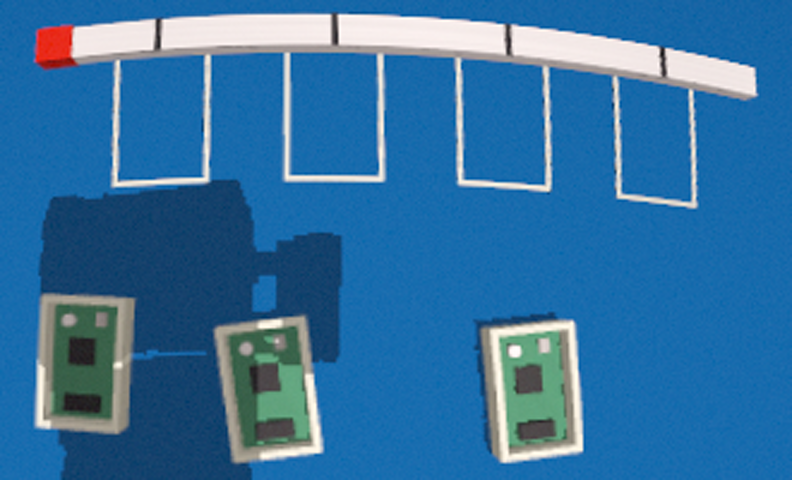

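Run:
```python
from h import *
T=np.load('w1.npy')
def f(l,z): return toplane('wrist',np.array(l)/2.4+[190,0],z,T)
u2=f([(216,328),(305,316),(322,453),(234,462)],24);print('u2',u2.round(1),u2.mean(0).round(1))
fr=f([(114,185),(208,182),(286,178),(383,180),(459,184),(549,189),(618,197),(695,206)],0)
print('front',fr.round(1)); p=np.polyfit(fr[:,1],fr[:,0],1);print(p)
far=f([(118,60),(210,53),(289,52),(381,54),(458,59),(547,68),(615,77),(692,89)],0);print('far',far.round(1),np.polyfit(far[:,1],far[:,0],1))
tk=f([(157,49),(335,45),(509,56),(664,77)],15);print('tick front',tk.round(1))
im=cv2.cvtColor(cv2.imread('pics/w1.png'),cv2.COLOR_BGR2HSV)
# tray covers top
```

```text
u2 [[491.2 108.4]
 [497.5  60. ]
 [421.7  50.3]
 [416.4  99.5]] [456.7  79.5]
front [[ 576.2  171.1]
 [ 575.3  115.6]
 [ 577.    71. ]
 [ 576.6   15.7]
 [ 576.2  -28.6]
 [ 577.1  -83.6]
 [ 576.5 -128.8]
 [ 577.2 -183.8]]
[-3.10960887e-03  5.76484115e+02]
far [[ 654.1  170.4]
 [ 654.8  115.5]
 [ 654.3   69.7]
 [ 654.    16.5]
 [ 653.7  -28.9]
 [ 653.6  -83.9]
 [ 653.9 -128.8]
 [ 654.9 -184. ]] [1.96231561e-04 6.54154385e+02]
tick front [[ 654.   143.9]
 [ 653.7   43.8]
 [ 653.4  -55.9]
 [ 654.3 -155.7]]
```

```bash
python3 -c "
from h import *
plan(473,188,70,-0.088)"
```

```text
at [439.8  60.2 219.5] [3.1408e+00 2.0000e-04 2.7000e-03] delta [ 0.0335 -0.1278  0.1493] rot [0.0008 0.0002 0.0907] dist 199.4
```

```bash
python3 -m pendant '[{"claw":0.08,"delta_pos":[0.01,-0.04,0.03],"rotation":[0,0,0.03]},{"claw":0.08,"delta_pos":[0.02,-0.08,0.07],"rotation":[0,0,0.06]},{"claw":0.08,"delta_pos":[0.03,-0.118,0.11],"rotation":[0,0,0.09]},{"claw":0.08,"delta_pos":[0.0335,-0.128,0.14],"rotation":[0,0,0.091]},{"claw":0.08,"delta_pos":[0.0335,-0.128,0.15],"rotation":[0,0,0.091]},{"claw":0.08,"delta_pos":[0.0335,-0.128,0.15],"rotation":[0,0,0.091]}]' 8
python3 -c "
from h import *
plan(473,188,5,-0.088)
snap('wrist','w2.png')"
```

```text
clock: 3.32
eef_pos: [472.9, 187.8, 69.6]
eef_rot: [3.141, 0.0, -0.088]
wrist_force: [0.3, 0.4, -0.1]
finger_gap: 79.9
at [472.9 187.8  69.6] [ 3.1406e+00  4.0000e-04 -8.7800e-02] delta [ 0.0001 -0.0003  0.0646] rot [0.001  0.0004 0.0002] dist 64.6
```

View pics/w2.png

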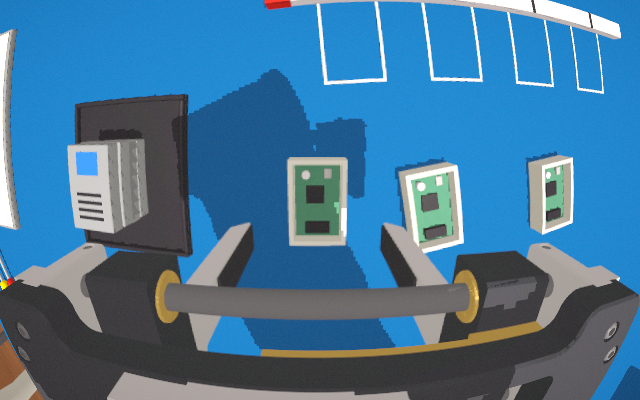

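```bash
python3 -m pendant '[{"claw":0.08,"delta_pos":[0,0,0.02],"rotation":[0,0,0]},{"claw":0.08,"delta_pos":[0,0,0.045],"rotation":[0,0,0]},{"claw":0.08,"delta_pos":[0,0,0.06],"rotation":[0,0,0]},{"claw":0.08,"delta_pos":[0,0,0.064],"rotation":[0,0,0]},{"claw":0.06,"delta_pos":[0,0,0.064],"rotation":[0,0,0]},{"claw":0.05,"delta_pos":[0,0,0.064],"rotation":[0,0,0]},{"claw":0.045,"delta_pos":[0,0,0.064],"rotation":[0,0,0]},{"claw":0.045,"delta_pos":[0,0,0.064],"rotation":[0,0,0]},{"claw":0.045,"delta_pos":[0,0,0.064],"rotation":[0,0,0]}]' 8
python3 -c "
from h import *
plan(612,143.5,5,0)"
```

```text
clock: 4.5
eef_pos: [473.5, 187.8, 6.5]
eef_rot: [3.141, -0.001, -0.088]
wrist_force: [-0.6, 1.1, -0.3]
finger_gap: 45.0
at [473.5 187.8   6.5] [ 3.1412e+00 -1.0000e-03 -8.8200e-02] delta [0.1419 0.0319 0.0016] rot [ 0.0004 -0.001  -0.0882] dist 145.5
```

```bash
python3 -c "
from h import *
snap('wrist','w3.png')"
```

```text
(no output)
```

View pics/w3.png

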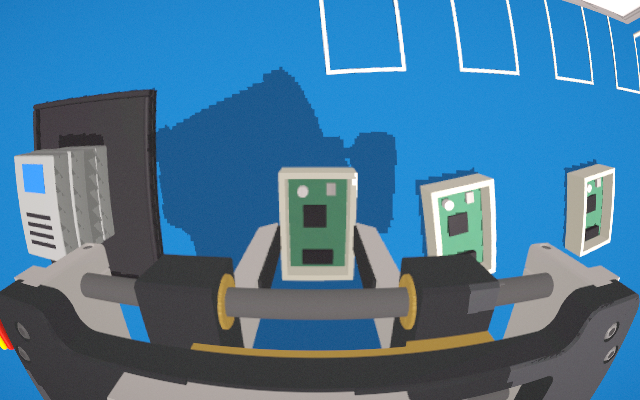

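```bash
python3 -m pendant '[{"claw":0.042,"delta_pos":[0,0,0],"rotation":[0,0,0]},{"claw":0.042,"delta_pos":[0,0,0],"rotation":[0,0,0]},{"claw":0.042,"delta_pos":[0,0,0],"rotation":[0,0,0]}]' 8
python3 -c "
from h import *
plan(612,143.5,5,0)
snap('wrist','w4.png')"
```

```text
clock: 4.92
eef_pos: [473.4, 187.8, 6.4]
eef_rot: [3.141, -0.001, -0.088]
wrist_force: [0.9, -0.3, 0.5]
finger_gap: 41.9
at [473.4 187.8   6.4] [ 3.1412e+00 -1.0000e-03 -8.8200e-02] delta [0.1419 0.0319 0.0016] rot [ 0.0005 -0.0009 -0.0882] dist 145.5
```

View pics/w4.png

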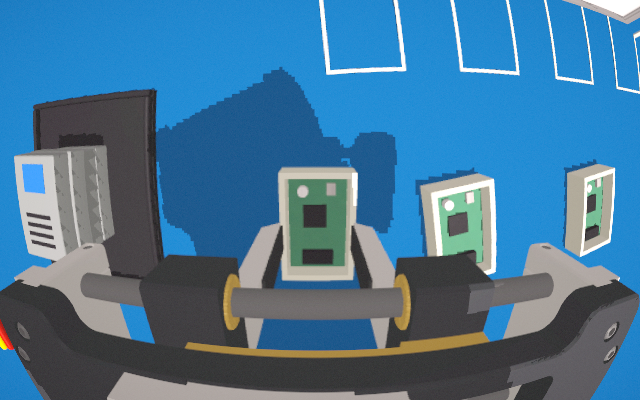

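```bash
python3 -c "
from h import *
print(toplane('wrist',[(279,168),(357,169),(354,279),(281,280)],24).round(1))
snap('scene','s2.png');snap('top','t2.png')
s=manip.read_state();print(s['wrist_force'],s['finger_gap'])
im=cv2.imread('pics/s2.png')[150:300,300:500];cv2.imwrite('pics/s2c.png',cv2.resize(im,None,fx=4,fy=4))"
```

```text
[[516.4 208. ]
 [511.5 159.3]
 [434.4 165.2]
 [438.2 216.3]]
[-0.76299672  0.24976419  0.32160803] 41.94805270586022
```

View pics/s2c.png

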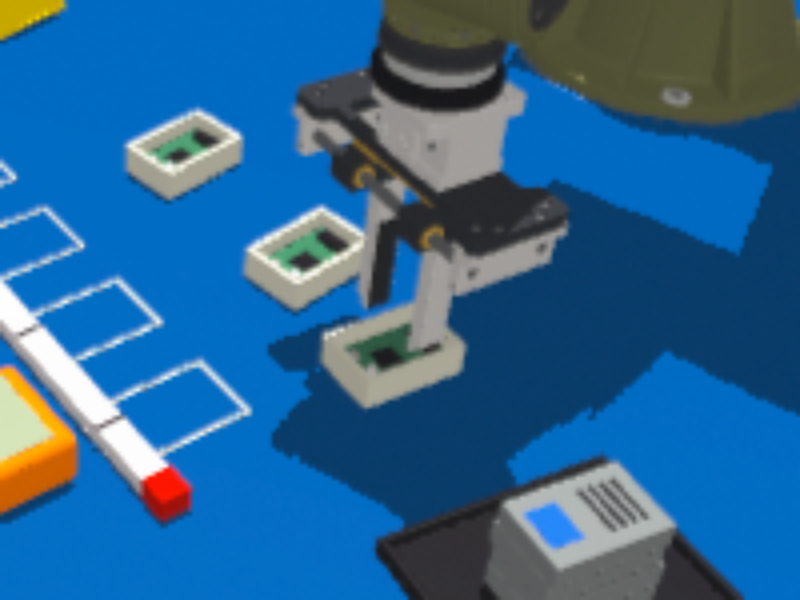

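```bash
cat >> h.py <<'E'
def proj(n,P,Tt=None):
    m=manip.camera_model(n); T=m['cam_to_world'] if n!='wrist' else (T_tool() if Tt is None else Tt)@m['T_tool_cam']
    P=np.atleast_2d(np.array(P,float)); q=(P-T[:3,3])@T[:3,:3]
    x,y,z=q[:,0],-q[:,1],-q[:,2]
    if n=='wrist':
        r=np.hypot(x,y); th=np.arctan2(r,z); return np.c_[m['cx']+m['fx']*th*x/r,m['cy']+m['fy']*th*y/r]
    return np.c_[m['cx']+m['fx']*x/z,m['cy']+m['fy']*y/z]
E
python3 -c "
from h import *
T=T_tool()
f=lambda l:(proj('scene',l)-[300,150])*4
tips=[(T@np.array([0,s*21,z,1]))[:3] for s in(-1,1) for z in (0,-60)]
print(np.array(tips).round(0),f(tips).round(0))
print(f([(516,208,24),(511,159,24),(434,165,24),(438,216,24)]).round(0))
"; python3 -c "
import cv2
im=cv2.imread('pics/t2.png')[180:320,180:400];cv2.imwrite('pics/t2c.png',cv2.resize(im,None,fx=3.5,fy=3.5))"
```

```text
[[475. 209.   6.]
 [475. 209.  66.]
 [472. 167.   6.]
 [472. 167.  66.]] [[411. 376.]
 [422. 305.]
 [372. 337.]
 [382. 267.]]
[[364. 379.]
 [320. 332.]
 [416. 295.]
 [466. 341.]]
```

View pics/t2c.png

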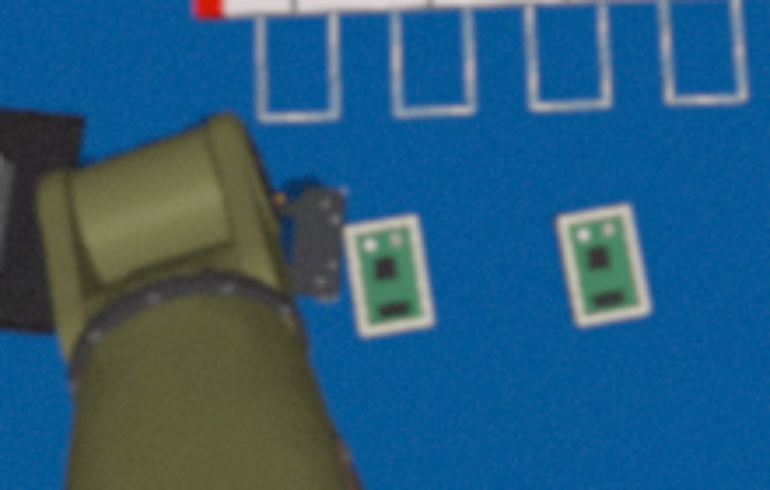

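```bash
python3 -c "
import cv2
im=cv2.imread('pics/s2.png')[200:260,375:425];cv2.imwrite('pics/s2d.png',cv2.resize(im,None,fx=10,fy=10,interpolation=cv2.INTER_CUBIC))
im=cv2.imread('pics/w4.png')[150:310,230:410];cv2.imwrite('pics/w4c.png',cv2.resize(im,None,fx=3.6,fy=3.6,interpolation=cv2.INTER_CUBIC))"
```

```text
(no output)
```

View pics/s2d.png

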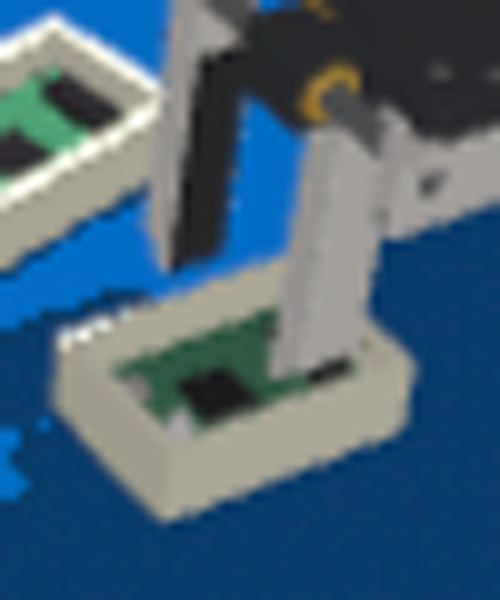

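View pics/w4c.png

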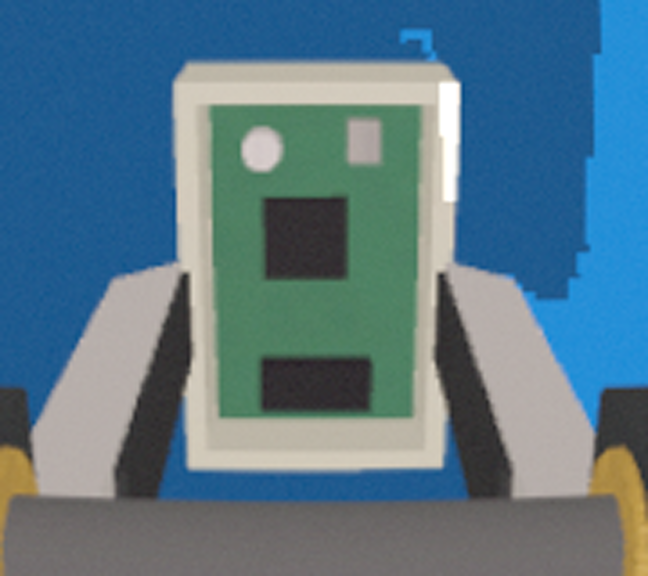

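```bash
python3 -c "
from h import *
for p,ys in(((392.5,227),(167,155)),((391,225),(167,155)),((403.5,237.5),(209,221))):
  o,d=rays('scene',[p])
  for y in ys: t=(y-o[1])/d[0,1]; print(p,(o+d[0]*t).round(1))
"
```

```text
(392.5, 227) [477.5 167.   34.6]
(392.5, 227) [465.2 155.   20.1]
(391, 225) [483.8 167.   44.4]
(391, 225) [471.7 155.   30.1]
(403.5, 237.5) [476.4 209.   29.7]
(403.5, 237.5) [489.7 221.   45.6]
```

```bash
python3 -m pendant '[{"claw":0.075,"delta_pos":[0,0,0],"rotation":[0,0,0]},{"claw":0.075,"delta_pos":[0,0,0],"rotation":[0,0,0]},{"claw":0.075,"delta_pos":[0,0,0.002],"rotation":[0,0,0]},{"claw":0.075,"delta_pos":[0,0,0.004],"rotation":[0,0,0]},{"claw":0.075,"delta_pos":[0,0,0.006],"rotation":[0,0,0]},{"claw":0.075,"delta_pos":[0,0,0.007],"rotation":[0,0,0]},{"claw":0.075,"delta_pos":[0,0,0.007],"rotation":[0,0,0]}]' 8
python3 -c "
from h import *
snap('scene','s3.png');snap('wrist','w5.png')
im=cv2.imread('pics/s3.png')[200:260,375:425];cv2.imwrite('pics/s3d.png',cv2.resize(im,None,fx=10,fy=10,interpolation=cv2.INTER_CUBIC))"
```

```text
clock: 5.95
eef_pos: [473.4, 187.8, -0.7]
eef_rot: [3.141, -0.001, -0.088]
wrist_force: [-0.1, 0.2, 0.8]
finger_gap: 75.0
```

View pics/s3d.png

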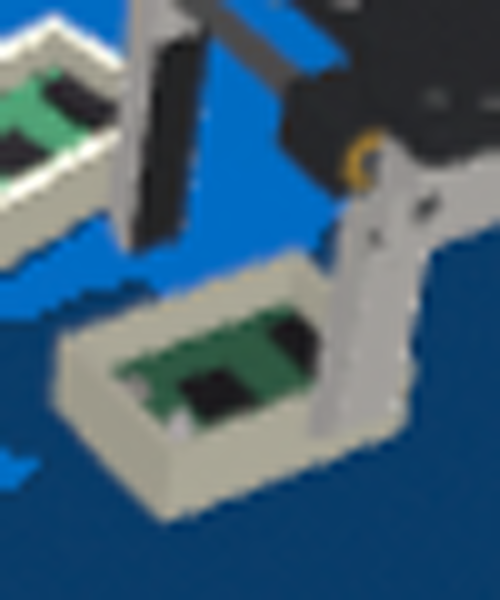

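View pics/w5.png

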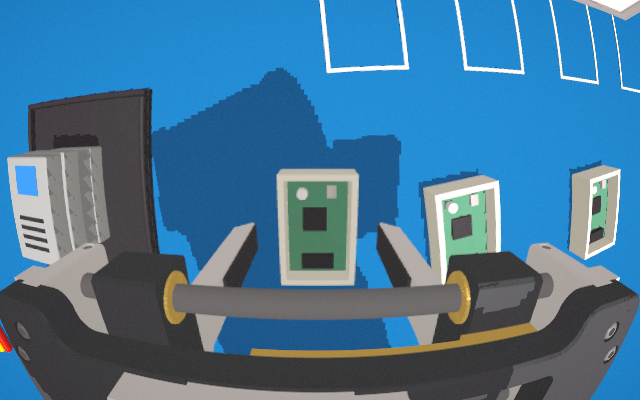

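```bash
python3 -c "
from h import *
T=T_tool(); print(T[:3,3])
# candidate tip corners, tool offset (x=+-8,y=+-37.5..50) at several heights behind the TCP
for h in (0,20,25,30):
  P=[(T@np.array([sx*8,s*y,-h,1]))[:3] for s in(-1,1) for y in (37.5,50) for sx in (-1,1)]
  print(h,((proj('scene',P)-[375,200])*10).round(0).tolist())
"
```

```text
[473.48006885 187.76779006  -0.54513532]
0 [[338.0, 489.0], [287.0, 509.0], [368.0, 520.0], [317.0, 541.0], [166.0, 316.0], [117.0, 334.0], [140.0, 288.0], [91.0, 306.0]]
20 [[348.0, 432.0], [297.0, 452.0], [379.0, 463.0], [327.0, 484.0], [174.0, 260.0], [124.0, 278.0], [147.0, 233.0], [98.0, 250.0]]
25 [[351.0, 418.0], [299.0, 438.0], [382.0, 449.0], [330.0, 469.0], [176.0, 245.0], [126.0, 263.0], [149.0, 219.0], [99.0, 236.0]]
30 [[353.0, 403.0], [302.0, 423.0], [385.0, 434.0], [332.0, 454.0], [178.0, 231.0], [128.0, 249.0], [151.0, 204.0], [101.0, 222.0]]
```

```bash
python3 -m pendant '[{"claw":0.075,"delta_pos":[0,0,0.003],"rotation":[0,0,0]},{"claw":0.075,"delta_pos":[0,0,0.006],"rotation":[0,0,0]},{"claw":0.075,"delta_pos":[0,0,0.009],"rotation":[0,0,0]},{"claw":0.075,"delta_pos":[0,0,0.012],"rotation":[0,0,0]},{"claw":0.075,"delta_pos":[0,0,0.014],"rotation":[0,0,0]},{"claw":0.075,"delta_pos":[0,0,0.014],"rotation":[0,0,0]}]' 8
python3 -m pendant '[{"claw":0.075,"delta_pos":[0,0,0.001],"rotation":[0,0,0]},{"claw":0.075,"delta_pos":[0,0,0.002],"rotation":[0,0,0]},{"claw":0.075,"delta_pos":[0,0,0.003],"rotation":[0,0,0]},{"claw":0.075,"delta_pos":[0,0,0.004],"rotation":[0,0,0]},{"claw":0.075,"delta_pos":[0,0,0.004],"rotation":[0,0,0]}]' 8
python3 -c "
from h import *
snap('scene','s4.png')
im=cv2.imread('pics/s4.png')[200:260,375:425];cv2.imwrite('pics/s4d.png',cv2.resize(im,None,fx=10,fy=10,interpolation=cv2.INTER_CUBIC))"
```

```text
clock: 6.8
eef_pos: [473.4, 187.8, -14.7]
eef_rot: [3.141, -0.001, -0.088]
wrist_force: [0.4, -0.6, 0.0]
finger_gap: 75.3
clock: 7.42
eef_pos: [473.4, 187.7, -18.8]
eef_rot: [3.141, -0.001, -0.088]
wrist_force: [-0.6, -0.3, -0.8]
finger_gap: 75.0
```

View pics/s4d.png

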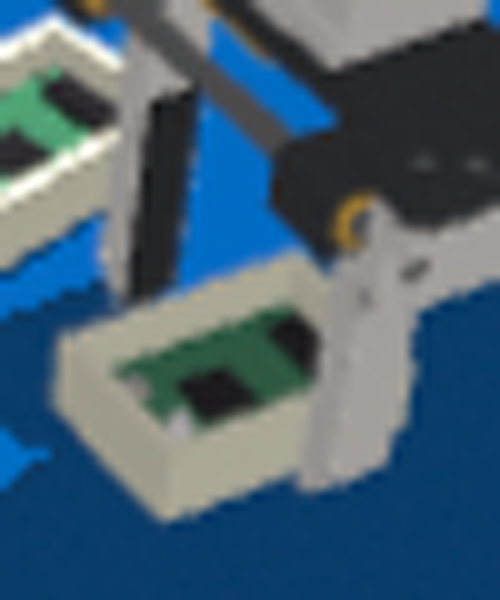

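```bash
python3 -m pendant '[{"claw":0.075,"delta_pos":[0,0,0.0015],"rotation":[0,0,0]},{"claw":0.075,"delta_pos":[0,0,0.003],"rotation":[0,0,0]},{"claw":0.06,"delta_pos":[0,0,0.003],"rotation":[0,0,0]},{"claw":0.052,"delta_pos":[0,0,0.003],"rotation":[0,0,0]},{"claw":0.045,"delta_pos":[0,0,0.003],"rotation":[0,0,0]},{"claw":0.045,"delta_pos":[0,0,0.003],"rotation":[0,0,0]},{"claw":0.045,"delta_pos":[0,0,0.003],"rotation":[0,0,0]}]' 8
python3 -c "
from h import *
plan(614,143.5,-22,0)
snap('wrist','w6.png')"
```

```text
clock: 8.35
eef_pos: [473.4, 187.7, -21.7]
eef_rot: [3.141, -0.001, -0.088]
wrist_force: [0.0, -0.6, 0.2]
finger_gap: 50.0
at [473.4 187.7 -21.7] [ 3.1411e+00 -8.0000e-04 -8.8200e-02] delta [0.1439 0.0317 0.0004] rot [ 0.0005 -0.0008 -0.0882] dist 147.4
```

View pics/w6.png

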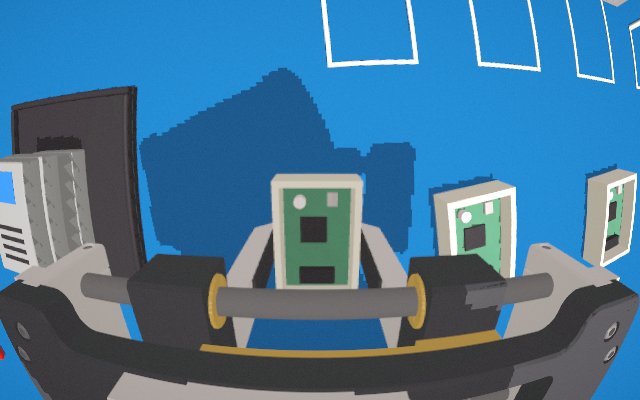

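```bash
python3 -m pendant '[{"claw":0.045,"delta_pos":[0.008,0.002,0],"rotation":[0,0,0]},{"claw":0.045,"delta_pos":[0.02,0.006,0],"rotation":[0,0,-0.01]},{"claw":0.045,"delta_pos":[0.037,0.01,0],"rotation":[0,0,-0.025]},{"claw":0.045,"delta_pos":[0.055,0.014,0],"rotation":[0,0,-0.04]},{"claw":0.045,"delta_pos":[0.073,0.018,0],"rotation":[0,0,-0.055]},{"claw":0.045,"delta_pos":[0.091,0.022,0],"rotation":[0,0,-0.07]},{"claw":0.045,"delta_pos":[0.108,0.026,0],"rotation":[0,0,-0.088]},{"claw":0.045,"delta_pos":[0.123,0.029,0],"rotation":[0,0,-0.088]},{"claw":0.045,"delta_pos":[0.132,0.0315,0],"rotation":[0,0,-0.088]},{"claw":0.045,"delta_pos":[0.135,0.0315,0],"rotation":[0,0,-0.088]}]' 8
python3 -c "
from h import *
plan(616,143.5,-22,0)
snap('wrist','w7.png')"
```

```text
clock: 9.65
eef_pos: [605.4, 144.0, -21.8]
eef_rot: [3.141, -0.0, -0.001]
wrist_force: [-1.7, -0.1, 0.9]
finger_gap: 50.2
at [605.4 144.  -21.8] [ 3.1409e+00 -3.0000e-04 -6.0000e-04] delta [0.0106 0.0005 0.0002] rot [ 0.0007 -0.0003 -0.0006] dist 10.6
```

View pics/w7.png

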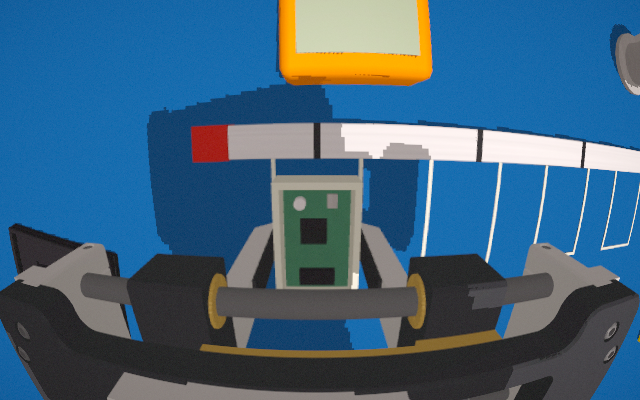

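```bash
python3 -m pendant '[{"claw":0.045,"delta_pos":[0.003,0.0003,0],"rotation":[0,0,0]},{"claw":0.045,"delta_pos":[0.006,0.0005,0],"rotation":[0,0,0]},{"claw":0.045,"delta_pos":[0.0085,0.0005,0],"rotation":[0,0,0]},{"claw":0.045,"delta_pos":[0.0105,0.0005,0],"rotation":[0,0,0]},{"claw":0.045,"delta_pos":[0.0115,0.0005,0],"rotation":[0,0,0]},{"claw":0.045,"delta_pos":[0.0125,0.0005,0],"rotation":[0,0,0]},{"claw":0.045,"delta_pos":[0.0125,0.0005,0],"rotation":[0,0,0]}]' 8
python3 -c "
from h import *
plan(616,143.5,-22,0)
snap('wrist','w8.png')
cv2.imwrite('pics/w8c.png',cv2.resize(cv2.imread('pics/w8.png')[100:300,200:440],None,fx=3,fy=3))"
```

```text
clock: 10.58
eef_pos: [617.5, 143.6, -21.8]
eef_rot: [3.141, 0.001, -0.0]
wrist_force: [-4.4, 0.0, 2.8]
finger_gap: 49.5
at [617.5 143.6 -21.8] [ 3.1408e+00  7.0000e-04 -4.0000e-04] delta [-0.0015  0.0001  0.0002] rot [ 0.0008  0.0007 -0.0004] dist 1.5
```

View pics/w8c.png

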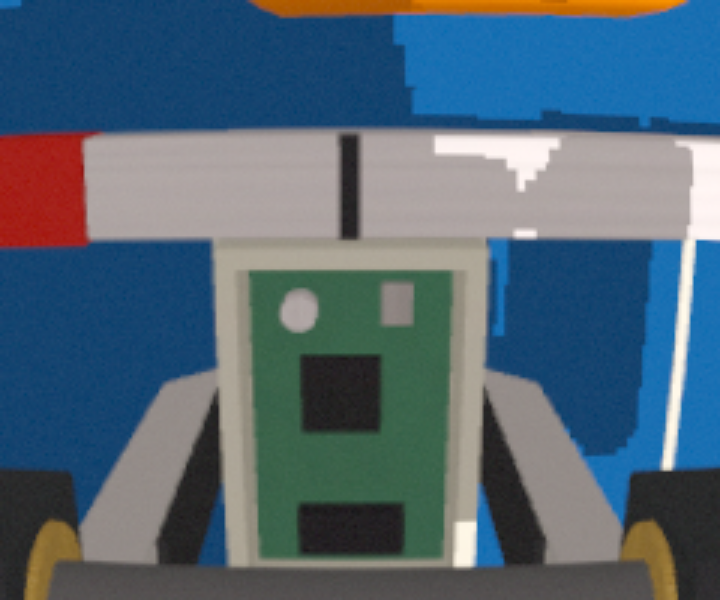

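```bash
python3 -m pendant '[{"claw":0.06,"delta_pos":[0,0,0],"rotation":[0,0,0]},{"claw":0.062,"delta_pos":[0,0,0],"rotation":[0,0,0]},{"claw":0.062,"delta_pos":[0,0,-0.01],"rotation":[0,0,0]},{"claw":0.062,"delta_pos":[0,0,-0.03],"rotation":[0,0,0]},{"claw":0.07,"delta_pos":[0,0,-0.06],"rotation":[0,0,0]},{"claw":0.08,"delta_pos":[0,0,-0.07],"rotation":[0,0,0]}]' 8
python3 -c "
from h import *
plan(456.7,79.5,47,0.12)"
```

```text
clock: 11.38
eef_pos: [618.8, 143.9, 51.4]
eef_rot: [3.141, -0.004, -0.0]
wrist_force: [-0.1, -0.5, -0.5]
finger_gap: 76.6
at [618.8 143.9  51.4] [ 3.1414e+00 -3.6000e-03 -3.0000e-04] delta [-0.162   0.0645  0.0039] rot [ 0.0004 -0.0036 -0.1203] dist 174.4
```

```bash
python3 -m pendant '[{"claw":0.08,"delta_pos":[-0.03,0.01,0],"rotation":[0,0,-0.03]},{"claw":0.08,"delta_pos":[-0.07,0.025,0],"rotation":[0,0,-0.06]},{"claw":0.08,"delta_pos":[-0.11,0.04,0],"rotation":[0,0,-0.09]},{"claw":0.08,"delta_pos":[-0.145,0.058,0.002],"rotation":[0,-0.003,-0.12]},{"claw":0.08,"delta_pos":[-0.162,0.0645,0.004],"rotation":[0,-0.003,-0.12]},{"claw":0.08,"delta_pos":[-0.162,0.0645,0.004],"rotation":[0,-0.003,-0.12]},{"claw":0.08,"delta_pos":[-0.162,0.0645,0.004],"rotation":[0,-0.003,-0.12]}]' 8
python3 -c "
from h import *
plan(456.7,79.5,-22,0.12)
T=T_tool();im=snap('wrist','w9.png'); units(im,T)"
```

```text
clock: 12.25
eef_pos: [457.6, 79.7, 47.2]
eef_rot: [3.141, -0.001, 0.12]
wrist_force: [-0.2, 0.2, -0.0]
finger_gap: 79.8
at [457.6  79.7  47.2] [ 3.1412e+00 -1.4000e-03  1.1960e-01] delta [-0.001   0.0001  0.0692] rot [ 0.0004 -0.0014 -0.0004] dist 69.2
px [478. 221.] raw [464.  -64.9] wh 73.3 62.5 -> c [466.2 -71. ] yaw 0.137
```

View pics/w9.png

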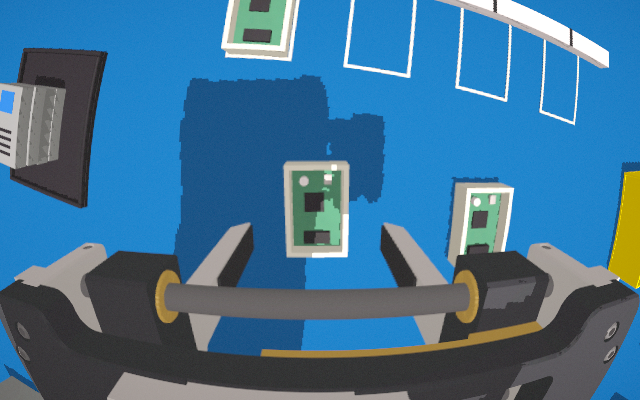

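Unit 2 sits square and centred between the fingers (columns 284–349). Descend to −22 and close.

```bash
python3 -m pendant '[{"claw":0.08,"delta_pos":[0,0,0.025],"rotation":[0,0,0]},{"claw":0.08,"delta_pos":[0,0,0.05],"rotation":[0,0,0]},{"claw":0.08,"delta_pos":[0,0,0.063],"rotation":[0,0,0]},{"claw":0.075,"delta_pos":[0,0,0.068],"rotation":[0,0,0]},{"claw":0.065,"delta_pos":[0,0,0.069],"rotation":[0,0,0]},{"claw":0.055,"delta_pos":[0,0,0.069],"rotation":[0,0,0]},{"claw":0.045,"delta_pos":[0,0,0.069],"rotation":[0,0,0]},{"claw":0.045,"delta_pos":[0,0,0.069],"rotation":[0,0,0]},{"claw":0.045,"delta_pos":[0,0,0.069],"rotation":[0,0,0]}]' 8
python3 -c "
from h import *
plan(605,43.5,-22,0)"
```

```text
clock: 13.42
eef_pos: [458.0, 79.7, -21.5]
eef_rot: [3.141, -0.002, 0.12]
wrist_force: [-1.2, 0.3, 6.6]
finger_gap: 49.8
at [458.   79.7 -21.5] [ 3.1412e+00 -1.9000e-03  1.1980e-01] delta [0.1417 0.0536 0.0008] rot [ 0.0003 -0.0019  0.1198] dist 151.4
```

```bash
python3 -m pendant '[{"claw":0.045,"delta_pos":[0.008,0.003,0],"rotation":[0,0,0]},{"claw":0.045,"delta_pos":[0.022,0.008,0],"rotation":[0,0,0.015]},{"claw":0.045,"delta_pos":[0.04,0.015,0],"rotation":[0,0,0.035]},{"claw":0.045,"delta_pos":[0.058,0.022,0],"rotation":[0,0,0.055]},{"claw":0.045,"delta_pos":[0.076,0.029,0],"rotation":[0,0,0.075]},{"claw":0.045,"delta_pos":[0.094,0.036,0],"rotation":[0,0,0.1]},{"claw":0.045,"delta_pos":[0.111,0.042,0],"rotation":[0,0,0.12]},{"claw":0.045,"delta_pos":[0.126,0.048,0],"rotation":[0,0.001,0.12]},{"claw":0.045,"delta_pos":[0.138,0.0525,0],"rotation":[0,0.001,0.12]},{"claw":0.045,"delta_pos":[0.1417,0.0536,0],"rotation":[0,0.001,0.12]}]' 8
python3 -c "
from h import *
plan(617,43.5,-22,0)
snap('wrist','w10.png')"
```

```text
clock: 14.68
eef_pos: [605.3, 43.2, -21.5]
eef_rot: [3.141, -0.002, -0.0]
wrist_force: [-2.5, 0.2, 1.1]
finger_gap: 50.0
at [605.3  43.2 -21.5] [ 3.1415e+00 -2.4000e-03 -5.0000e-04] delta [ 0.0117 -0.0003  0.0005] rot [ 0.0001 -0.0024 -0.0005] dist 11.7
```

View pics/w10.png

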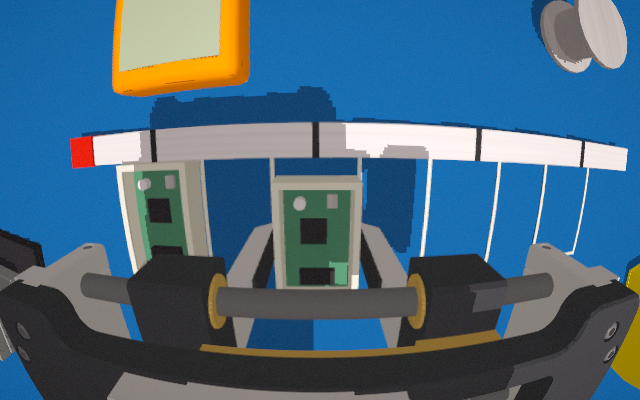

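```bash
python3 -m pendant '[{"claw":0.045,"delta_pos":[0.003,0,0],"rotation":[0,0,0]},{"claw":0.045,"delta_pos":[0.006,0,0],"rotation":[0,0,0]},{"claw":0.045,"delta_pos":[0.0085,0,0],"rotation":[0,0,0]},{"claw":0.045,"delta_pos":[0.0105,0,0],"rotation":[0,0,0]},{"claw":0.045,"delta_pos":[0.012,0,0],"rotation":[0,0,0]},{"claw":0.045,"delta_pos":[0.0135,0,0],"rotation":[0,0,0]},{"claw":0.045,"delta_pos":[0.0135,0,0],"rotation":[0,0,0]}]' 8
python3 -c "
from h import *
snap('wrist','w11.png')
cv2.imwrite('pics/w11c.png',cv2.resize(cv2.imread('pics/w11.png')[100:300,100:440],None,fx=2.2,fy=2.2))"
```

```text
clock: 15.6
eef_pos: [618.1, 43.3, -21.5]
eef_rot: [3.141, -0.001, -0.0]
wrist_force: [-6.6, 0.4, 1.7]
finger_gap: 50.1
```

View pics/w11c.png

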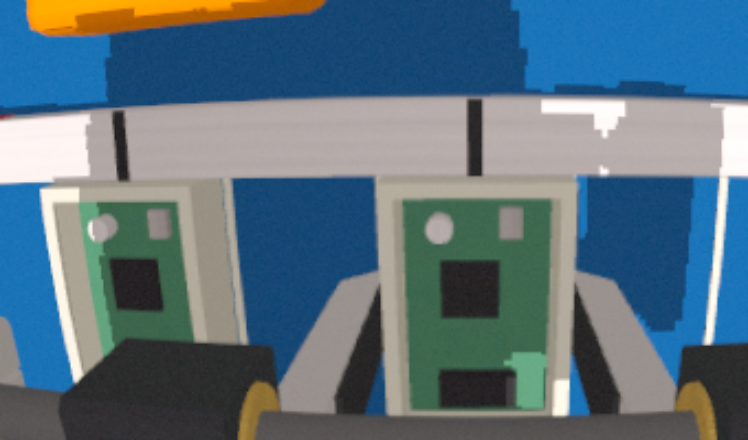

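Unit 2 touches the rail at tick 2. Release and go to unit 3.

```bash
python3 -m pendant '[{"claw":0.06,"delta_pos":[0,0,0],"rotation":[0,0,0]},{"claw":0.062,"delta_pos":[0,0,0],"rotation":[0,0,0]},{"claw":0.062,"delta_pos":[0,0,-0.01],"rotation":[0,0,0]},{"claw":0.062,"delta_pos":[0,0,-0.03],"rotation":[0,0,0]},{"claw":0.07,"delta_pos":[0,0,-0.06],"rotation":[0,0,0]},{"claw":0.08,"delta_pos":[0,0,-0.07],"rotation":[0,0,0]}]' 8
python3 -c "
from h import *
plan(457.7,-72.5,47,0.139)"
```

```text
clock: 16.4
eef_pos: [619.2, 43.3, 51.6]
eef_rot: [3.141, -0.005, -0.0]
wrist_force: [-0.1, 0.5, 0.2]
finger_gap: 76.7
at [619.2  43.3  51.6] [ 3.1415e+00 -4.7000e-03 -4.0000e-04] delta [-0.1615  0.1159  0.0038] rot [ 0.0004 -0.0047 -0.1394] dist 198.8
```

```bash
python3 -m pendant '[{"claw":0.08,"delta_pos":[-0.03,0.02,0],"rotation":[0,0,-0.03]},{"claw":0.08,"delta_pos":[-0.07,0.05,0],"rotation":[0,0,-0.06]},{"claw":0.08,"delta_pos":[-0.11,0.08,0],"rotation":[0,0,-0.1]},{"claw":0.08,"delta_pos":[-0.145,0.105,0.002],"rotation":[0,-0.004,-0.139]},{"claw":0.08,"delta_pos":[-0.1615,0.116,0.004],"rotation":[0,-0.004,-0.139]},{"claw":0.08,"delta_pos":[-0.1615,0.116,0.004],"rotation":[0,-0.004,-0.139]},{"claw":0.08,"delta_pos":[-0.1615,0.116,0.004],"rotation":[0,-0.004,-0.139]}]' 8
python3 -c "
from h import *
plan(457.7,-72.5,-22,0.139)
T=T_tool();im=snap('wrist','w12.png'); units(im,T)"
```

```text
clock: 17.27
eef_pos: [458.4, -72.4, 47.1]
eef_rot: [3.141, -0.001, 0.139]
wrist_force: [-0.1, 0.3, -0.8]
finger_gap: 80.1
at [458.4 -72.4  47.1] [ 3.141e+00 -1.300e-03  1.387e-01] delta [-0.0008 -0.      0.0691] rot [ 0.0006 -0.0013 -0.0003] dist 69.1
px [112.  26.] raw [600.3 133.6] wh 71.2 58.5 -> c [604.5 131. ] yaw 1.5426
```

View pics/w12.png

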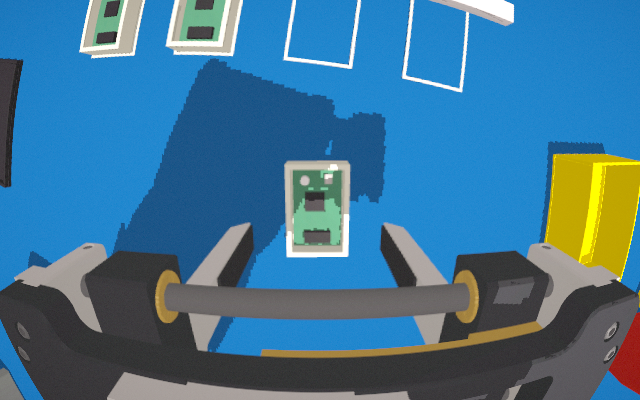

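```bash
python3 -m pendant '[{"claw":0.08,"delta_pos":[0,0,0.025],"rotation":[0,0,0]},{"claw":0.08,"delta_pos":[0,0,0.05],"rotation":[0,0,0]},{"claw":0.08,"delta_pos":[0,0,0.063],"rotation":[0,0,0]},{"claw":0.075,"delta_pos":[0,0,0.068],"rotation":[0,0,0]},{"claw":0.065,"delta_pos":[0,0,0.0685],"rotation":[0,0,0]},{"claw":0.055,"delta_pos":[0,0,0.0685],"rotation":[0,0,0]},{"claw":0.045,"delta_pos":[0,0,0.0685],"rotation":[0,0,0]},{"claw":0.045,"delta_pos":[0,0,0.0685],"rotation":[0,0,0]},{"claw":0.045,"delta_pos":[0,0,0.0685],"rotation":[0,0,0]}]' 8
python3 -c "
from h import *
plan(605,-56.3,-22,0)"
```

```text
clock: 18.45
eef_pos: [458.9, -72.4, -21.0]
eef_rot: [3.141, -0.002, 0.139]
wrist_force: [-1.5, -0.7, 5.9]
finger_gap: 50.1
at [458.9 -72.4 -21. ] [ 3.1407e+00 -2.0000e-03  1.3910e-01] delta [0.1469 0.0043 0.0013] rot [ 0.0008 -0.002   0.1391] dist 147.0
```

```bash
python3 -m pendant '[{"claw":0.045,"delta_pos":[0.008,0,0],"rotation":[0,0,0]},{"claw":0.045,"delta_pos":[0.022,0.001,0],"rotation":[0,0,0.02]},{"claw":0.045,"delta_pos":[0.04,0.002,0],"rotation":[0,0,0.04]},{"claw":0.045,"delta_pos":[0.058,0.002,0],"rotation":[0,0,0.065]},{"claw":0.045,"delta_pos":[0.076,0.003,0],"rotation":[0,0,0.09]},{"claw":0.045,"delta_pos":[0.094,0.003,0],"rotation":[0,0,0.115]},{"claw":0.045,"delta_pos":[0.112,0.004,0],"rotation":[0,0,0.139]},{"claw":0.045,"delta_pos":[0.13,0.0043,0],"rotation":[0,0.001,0.139]},{"claw":0.045,"delta_pos":[0.143,0.0043,0],"rotation":[0,0.001,0.139]},{"claw":0.045,"delta_pos":[0.147,0.0043,0],"rotation":[0,0.001,0.139]}]' 8
python3 -c "
from h import *
plan(617,-56.3,-22,0)
snap('wrist','w13.png')"
```

```text
clock: 19.7
eef_pos: [605.7, -56.1, -21.0]
eef_rot: [3.141, -0.003, -0.0]
wrist_force: [-2.2, 0.0, 1.5]
finger_gap: 50.0
at [605.7 -56.1 -21. ] [ 3.141e+00 -2.600e-03 -2.000e-04] delta [0.0113 0.0002 0.001 ] rot [ 0.0006 -0.0026 -0.0002] dist 11.4
```

View pics/w13.png

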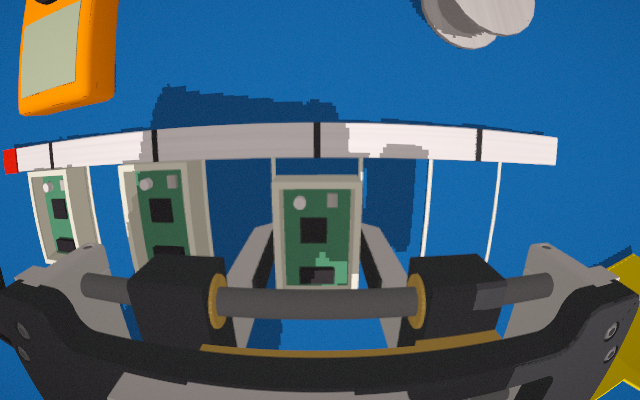

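```bash
python3 -m pendant '[{"claw":0.045,"delta_pos":[0.003,0,0],"rotation":[0,0,0]},{"claw":0.045,"delta_pos":[0.006,0,0],"rotation":[0,0,0]},{"claw":0.045,"delta_pos":[0.0085,0,0],"rotation":[0,0,0]},{"claw":0.045,"delta_pos":[0.0105,0,0],"rotation":[0,0,0]},{"claw":0.045,"delta_pos":[0.012,0,0],"rotation":[0,0,0]},{"claw":0.045,"delta_pos":[0.0135,0,0],"rotation":[0,0,0]},{"claw":0.045,"delta_pos":[0.0135,0,0],"rotation":[0,0,0]}]' 8
python3 -m pendant '[{"claw":0.06,"delta_pos":[0,0,0],"rotation":[0,0,0]},{"claw":0.062,"delta_pos":[0,0,0],"rotation":[0,0,0]},{"claw":0.062,"delta_pos":[0,0,-0.01],"rotation":[0,0,0]},{"claw":0.062,"delta_pos":[0,0,-0.03],"rotation":[0,0,0]},{"claw":0.07,"delta_pos":[-0.01,-0.01,-0.07],"rotation":[0,0,0]},{"claw":0.08,"delta_pos":[-0.03,-0.04,-0.11],"rotation":[0,0,0]},{"claw":0.08,"delta_pos":[-0.055,-0.07,-0.15],"rotation":[0,0,0]},{"claw":0.08,"delta_pos":[-0.08,-0.1,-0.18],"rotation":[0,0,0]},{"claw":0.08,"delta_pos":[-0.1,-0.1,-0.2],"rotation":[0,0,0]},{"claw":0.08,"delta_pos":[-0.1,-0.1,-0.2],"rotation":[0,0,0]}]' 8
python3 -c "
from h import *
T=T_tool();np.save('w14.npy',T);print(T[:3,3]);im=snap('wrist','w14.png'); units(im,T)"
```

```text
clock: 20.62
eef_pos: [618.2, -56.2, -21.1]
eef_rot: [3.141, -0.0, -0.0]
wrist_force: [-7.7, -1.4, 4.3]
finger_gap: 49.8
clock: 21.88
eef_pos: [518.4, 44.3, 181.7]
eef_rot: [3.141, -0.005, 0.0]
wrist_force: [0.1, -0.1, -0.6]
finger_gap: 79.7
[518.44471551  44.25642465 181.74923065]
px [464.  12.] raw [ 744.9 -156.7] wh 84.0 42.3 -> c [ 742.  -161.4] yaw -1.361
```

View pics/w14.png

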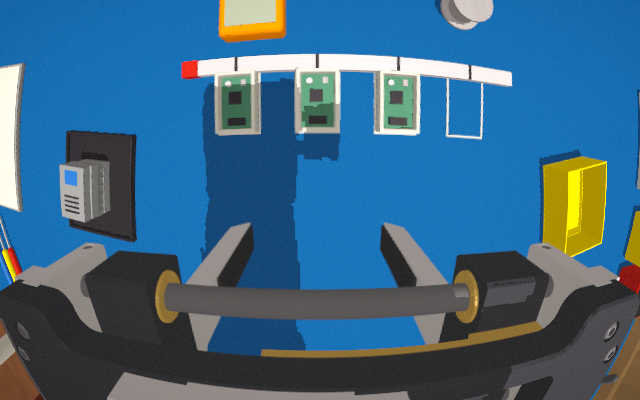

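```bash
python3 -c "
import cv2
im=cv2.imread('pics/w14.png')
cv2.imwrite('pics/w14c.png',cv2.resize(im[40:150,170:520],None,fx=2.28,fy=2.28,interpolation=cv2.INTER_CUBIC))
cv2.imwrite('pics/w14t.png',cv2.resize(im[120:250,50:150],None,fx=5,fy=4.6,interpolation=cv2.INTER_CUBIC))"
```

```text
(no output)
```

View pics/w14c.png

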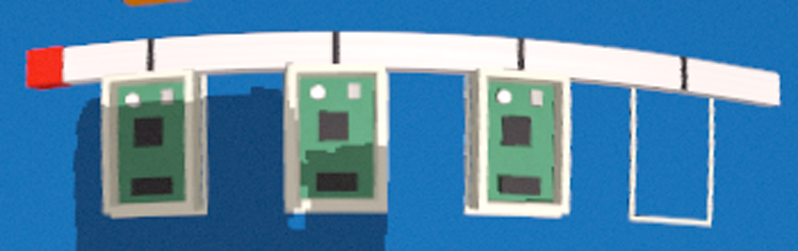

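View pics/w14t.png

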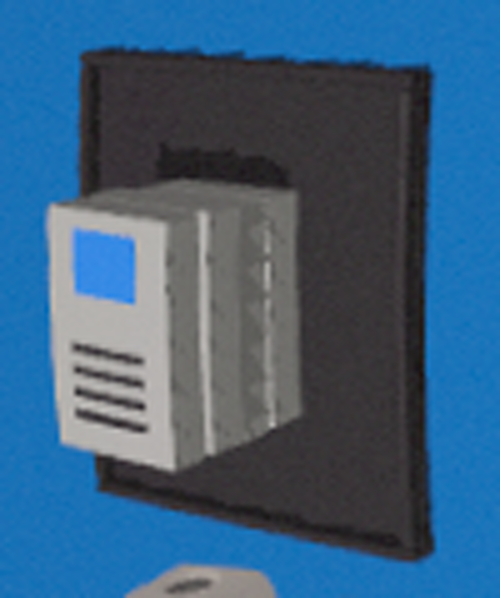

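```bash
python3 -c "
from h import *
T=np.load('w14.npy')
g=lambda l:toplane('wrist',np.array(l)/2.28+[170,40],24,T)
for l in ([(105,75),(194,71),(197,212),(102,215)],[(288,66),(386,69),(387,212),(286,211)],[(478,70),(570,76),(567,216),(477,213)]):
  q=g(l);print(q.mean(0).round(1),q.round(1).tolist())
# cover top
q=toplane('wrist',np.array([(48,205),(167,222),(177,470),(62,442)])/[5,4.6]+[50,120],69,T);print('cover',q.round(1),q.mean(0))
q=toplane('wrist',np.array([(82,55),(430,70),(430,555),(100,490)])/[5,4.6]+[50,120],12,T);print('tray',q.round(1),q.mean(0))
plan(505,300,180,0)
"
```

```text
[615.3 142.4] [[653.6, 166.5], [652.4, 117.6], [577.4, 116.4], [577.7, 169.0]]
[614.7  43.4] [[653.3, 68.5], [651.8, 18.1], [576.6, 17.4], [577.1, 69.6]]
[615.2 -55.3] [[653.1, -30.1], [653.5, -80.9], [577.3, -80.0], [577.0, -30.1]]
cover [[555.5 396.7]
 [548.2 347.7]
 [474.6 359.4]
 [481.8 407.6]] [515.04316852 377.83711926]
tray [[600.7 435. ]
 [583.3 292.3]
 [429.2 314. ]
 [445.6 456.5]] [514.69947434 374.42956433]
at [518.6  44.  180.2] [ 3.1411e+00 -3.1000e-03  1.0000e-04] delta [-0.0136 -0.256   0.    ] rot [ 0.0005 -0.0031  0.0001] dist 256.4
```

```bash
python3 -c "
from h import *
plan(515,378,100,-0.15)
"
```

```text
at [518.6  44.  180.2] [ 3.1411e+00 -3.1000e-03  1.0000e-04] delta [-0.0038 -0.3341  0.08  ] rot [ 0.0003 -0.0032  0.1501] dist 343.5
```

```bash
python3 -m pendant '[{"claw":0.08,"delta_pos":[0,-0.04,0],"rotation":[0,0,0.02]},{"claw":0.08,"delta_pos":[0,-0.09,0],"rotation":[0,0,0.04]},{"claw":0.08,"delta_pos":[0,-0.14,0],"rotation":[0,0,0.06]},{"claw":0.08,"delta_pos":[0,-0.19,0.01],"rotation":[0,0,0.09]},{"claw":0.08,"delta_pos":[0,-0.24,0.02],"rotation":[0,0,0.11]},{"claw":0.08,"delta_pos":[-0.002,-0.285,0.04],"rotation":[0,0,0.13]},{"claw":0.08,"delta_pos":[-0.004,-0.32,0.06],"rotation":[0,-0.003,0.15]},{"claw":0.08,"delta_pos":[-0.004,-0.334,0.08],"rotation":[0,-0.003,0.15]},{"claw":0.08,"delta_pos":[-0.004,-0.334,0.08],"rotation":[0,-0.003,0.15]},{"claw":0.08,"delta_pos":[-0.004,-0.334,0.08],"rotation":[0,-0.003,0.15]}]' 8
python3 -c "
from h import *
T=T_tool();np.save('w15.npy',T);plan(515,378,33,-0.15);im=snap('wrist','w15.png')"
```

```text
clock: 23.18
eef_pos: [515.6, 376.9, 100.7]
eef_rot: [-3.142, -0.001, -0.151]
wrist_force: [0.2, -0.4, -0.5]
finger_gap: 79.8
at [515.6 376.9 100.7] [-3.1415e+00 -8.0000e-04 -1.5090e-01] delta [-0.0008 -0.001   0.0677] rot [-0.0001 -0.0008 -0.0009] dist 67.7
```

View pics/w15.png

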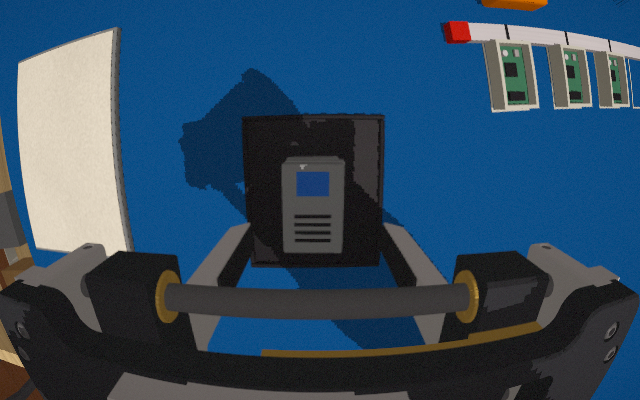

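```bash
python3 -c "
from h import *
T=np.load('w15.npy')
q=toplane('wrist',[(282,164),(345,164),(343,253),(282,253)],69,T);print(q.round(1).tolist(),q.mean(0))
q=toplane('wrist',[(282,164),(345,164),(343,253),(282,253)],66,T);print(q.round(1).tolist(),q.mean(0))
"
```

```text
[[556.3, 398.6], [548.9, 349.6], [474.1, 360.9], [481.8, 412.1]] [515.29445277 380.3094562 ]
[[556.0, 399.0], [548.4, 349.4], [472.8, 360.8], [480.6, 412.7]] [514.44388682 380.47751479]
```

```bash
python3 -m pendant '[{"claw":0.08,"delta_pos":[-0.001,-0.003,0.02],"rotation":[0,0,0]},{"claw":0.08,"delta_pos":[-0.001,-0.003,0.045],"rotation":[0,0,0]},{"claw":0.08,"delta_pos":[-0.001,-0.003,0.06],"rotation":[0,0,0]},{"claw":0.075,"delta_pos":[-0.001,-0.003,0.067],"rotation":[0,0,0]},{"claw":0.065,"delta_pos":[-0.001,-0.003,0.0675],"rotation":[0,0,0]},{"claw":0.055,"delta_pos":[-0.001,-0.003,0.0675],"rotation":[0,0,0]},{"claw":0.045,"delta_pos":[-0.001,-0.003,0.0675],"rotation":[0,0,0]},{"claw":0.045,"delta_pos":[-0.001,-0.003,0.0675],"rotation":[0,0,0]},{"claw":0.045,"delta_pos":[-0.001,-0.003,0.0675],"rotation":[0,0,0]}]' 12
python3 -c "
from h import *
T=T_tool();print(T[:3,3]);snap('wrist','w16.png');snap('scene','s16.png')
cv2.imwrite('pics/s16c.png',cv2.resize(cv2.imread('pics/s16.png')[200:350,380:520],None,fx=5,fy=4))"
```

```text
clock: 24.35
eef_pos: [515.5, 380.3, 34.2]
eef_rot: [-3.14, -0.002, -0.151]
wrist_force: [-0.9, -0.2, 5.9]
finger_gap: 49.8
[515.52080509 380.2984994   34.23239338]
```

View pics/s16c.png

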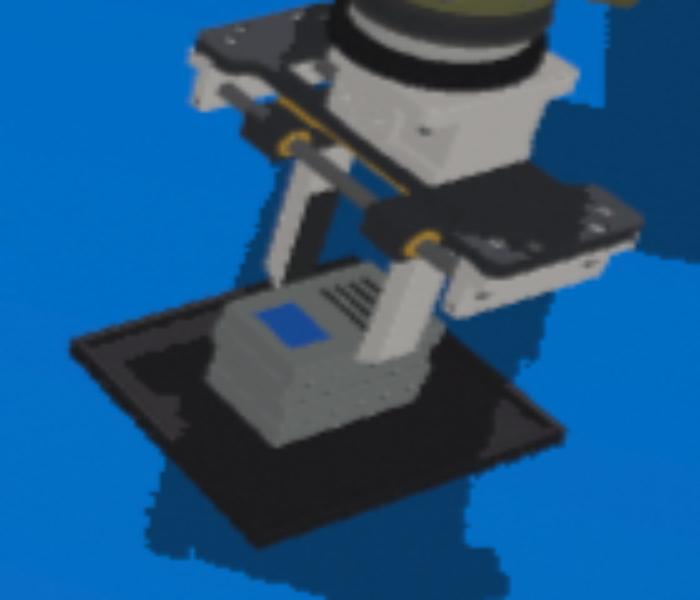

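View pics/w16.png

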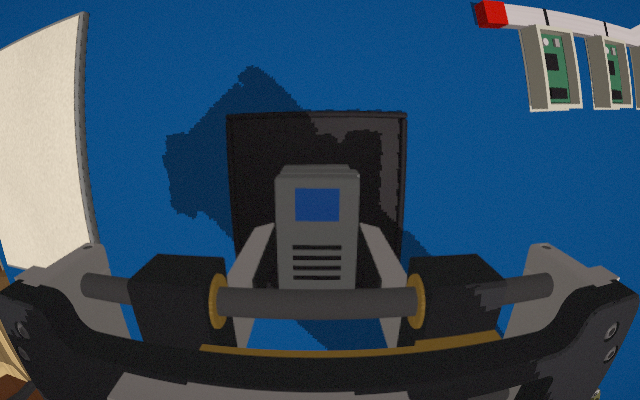

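```bash
python3 -m pendant '[{"claw":0.045,"delta_pos":[0,0,-0.005],"rotation":[0,0,0]},{"claw":0.045,"delta_pos":[0,0,-0.015],"rotation":[0,0,0]},{"claw":0.045,"delta_pos":[0,0,-0.025],"rotation":[0,0,0]},{"claw":0.045,"delta_pos":[0,0,-0.035],"rotation":[0,0,0]},{"claw":0.045,"delta_pos":[0,0,-0.04],"rotation":[0,0,0]},{"claw":0.045,"delta_pos":[0,0,-0.04],"rotation":[0,0,0]}]' 12
python3 -c "
from h import *
T=T_tool();print(T[:3,3]);snap('wrist','w17.png');snap('scene','s17.png')
cv2.imwrite('pics/s17c.png',cv2.resize(cv2.imread('pics/s17.png')[200:350,380:520],None,fx=5,fy=4))"
```

```text
clock: 25.2
eef_pos: [515.6, 380.3, 74.7]
eef_rot: [-3.14, -0.003, -0.151]
wrist_force: [0.1, 0.1, -0.3]
finger_gap: 49.5
[515.56216867 380.34873663  74.65106885]
```

View pics/s17c.png

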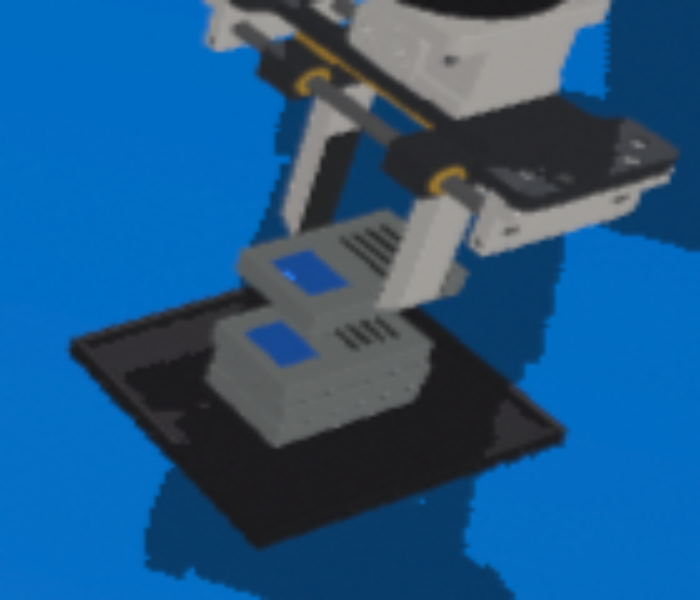

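View pics/w17.png

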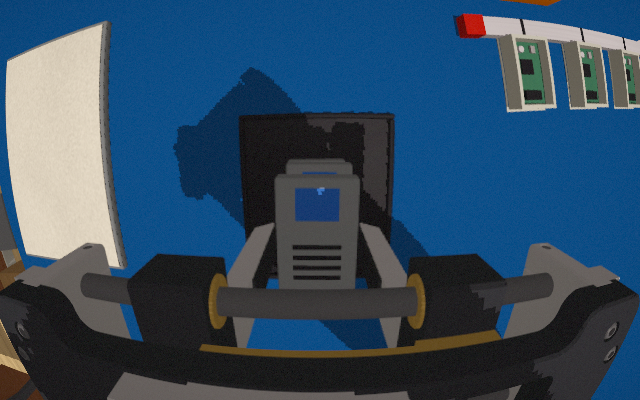

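```bash
python3 -c "
from h import *
plan(616,143.6,80,0.0)
"
```

```text
at [515.3 380.2  73.9] [-3.1407e+00 -1.7000e-03 -1.5120e-01] delta [ 0.1352  0.2187 -0.006 ] rot [-0.0008 -0.0018 -0.1512] dist 257.2
```

```bash
python3 -m pendant '[{"claw":0.045,"delta_pos":[0.015,0.02,-0.01],"rotation":[0,0,0]},{"claw":0.045,"delta_pos":[0.035,0.05,-0.02],"rotation":[0,0,-0.03]},{"claw":0.045,"delta_pos":[0.055,0.085,-0.02],"rotation":[0,0,-0.06]},{"claw":0.045,"delta_pos":[0.078,0.12,-0.02],"rotation":[0,0,-0.09]},{"claw":0.045,"delta_pos":[0.1,0.155,-0.02],"rotation":[0,0,-0.12]},{"claw":0.045,"delta_pos":[0.12,0.19,-0.015],"rotation":[0,-0.001,-0.15]},{"claw":0.045,"delta_pos":[0.132,0.212,-0.01],"rotation":[0,-0.001,-0.151]},{"claw":0.045,"delta_pos":[0.1352,0.2187,-0.006],"rotation":[0,-0.001,-0.151]},{"claw":0.045,"delta_pos":[0.1352,0.2187,-0.006],"rotation":[0,-0.001,-0.151]}]' 12
python3 -c "
from h import *
T=T_tool();plan(616,143.6,35,0);snap('wrist','w18.png')"
```

```text
clock: 26.42
eef_pos: [615.7, 143.8, 79.4]
eef_rot: [-3.141, 0.0, -0.0]
wrist_force: [-0.6, 0.4, -1.4]
finger_gap: 49.8
at [615.7 143.8  79.4] [-3.1409e+00  1.0000e-04 -4.0000e-04] delta [0.0003 0.0002 0.0444] rot [-0.0006  0.0001 -0.0004] dist 44.4
```

View pics/w18.png

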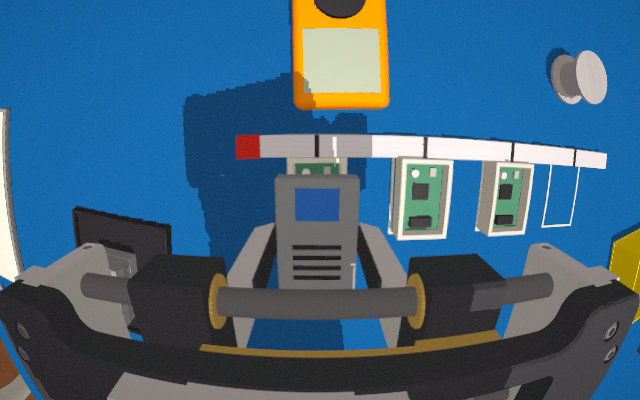

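```bash
python3 -m pendant '[{"claw":0.045,"delta_pos":[0,0,0.02],"rotation":[0,0,0]},{"claw":0.045,"delta_pos":[0,0,0.045],"rotation":[0,0,0]},{"claw":0.045,"delta_pos":[0,0,0.062],"rotation":[0,0,0]},{"claw":0.045,"delta_pos":[0,0,0.07],"rotation":[0,0,0]},{"claw":0.045,"delta_pos":[0,0,0.07],"rotation":[0,0,0]}]' 12
python3 -c "
from h import *
T=T_tool();plan(616,143.6,5.5,0);snap('wrist','w19.png');snap('scene','s19.png')
a=cv2.resize(cv2.imread('pics/w19.png')[130:300,240:400],None,fx=2.5,fy=3);b=cv2.resize(cv2.imread('pics/s19.png')[200:300,280:380],None,fx=4,fy=5.1);cv2.imwrite('pics/c19.png',cv2.hconcat([a,b]))"
```

```text
clock: 27.1
eef_pos: [615.6, 144.5, 9.5]
eef_rot: [-3.141, 0.0, 0.0]
wrist_force: [0.3, 0.7, -0.2]
finger_gap: 49.7
at [615.6 144.5   9.5] [-3.1409e+00  1.0000e-04  4.0000e-04] delta [0.0004 0.0009 0.004 ] rot [-0.0007  0.0001  0.0004] dist 4.1
```

View pics/c19.png

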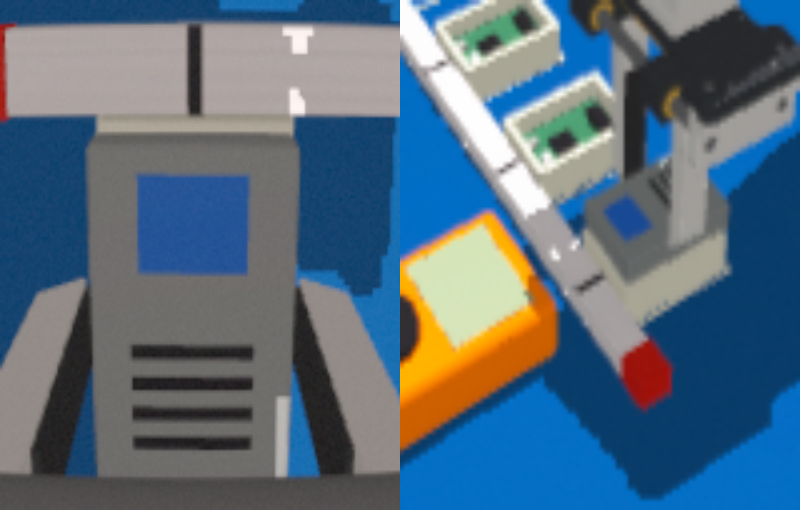

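```bash
python3 -c "
from h import *
print(toplane('wrist',[(316.5,168.5)],24),toplane('wrist',[(316.5,175)],28.3),toplane('wrist',[(316.5,178)],44.3))
for z,l in((24,[(278.5,170),(357,170)]),(28.3,[(275.5,175),(359,175)]),(44.3,[(275,180),(359.5,180)])): print(toplane('wrist',l,z))
"
```

```text
[[656.17072964 144.9926737 ]] [[652.683901   144.98457374]] [[653.61731327 144.95897507]]
[[655.27971393 169.36444806]
 [655.32078053 119.01019808]]
[[652.75469445 170.80246739]
 [652.79235827 118.22251697]]
[[652.49658463 168.98703153]
 [652.53163592 120.06202314]]
```

```bash
python3 -m pendant '[{"claw":0.045,"delta_pos":[0.001,0.0005,0.001],"rotation":[0,0,0]},{"claw":0.045,"delta_pos":[0.0019,0.0008,0.002],"rotation":[0,0,0]},{"claw":0.045,"delta_pos":[0.0019,0.0008,0.003],"rotation":[0,0,0]},{"claw":0.045,"delta_pos":[0.0019,0.0008,0.004],"rotation":[0,0,0]},{"claw":0.045,"delta_pos":[0.0019,0.0008,0.0042],"rotation":[0,0,0]}]' 12
```

```text
clock: 27.82
eef_pos: [618.0, 143.7, 6.2]
eef_rot: [-3.141, -0.001, 0.0]
wrist_force: [0.6, -0.1, -1.1]
finger_gap: 49.8
```

```bash
python3 -m pendant '[{"claw":0.045,"delta_pos":[-0.0003,0,0.0005],"rotation":[0,0,0]},{"claw":0.045,"delta_pos":[-0.0003,0,0.001],"rotation":[0,0,0]},{"claw":0.054,"delta_pos":[-0.0003,0,0.001],"rotation":[0,0,0]},{"claw":0.06,"delta_pos":[-0.0003,0,0.001],"rotation":[0,0,0]},{"claw":0.062,"delta_pos":[-0.0003,0,0.001],"rotation":[0,0,0]},{"claw":0.064,"delta_pos":[0,0,-0.01],"rotation":[0,0,0]},{"claw":0.064,"delta_pos":[0,0,-0.04],"rotation":[0,0,0]},{"claw":0.07,"delta_pos":[0,0,-0.08],"rotation":[0,0,0]},{"claw":0.08,"delta_pos":[-0.02,0,-0.12],"rotation":[0,0,0]},{"claw":0.08,"delta_pos":[-0.04,0,-0.14],"rotation":[0,0,0]}]' 12
python3 -c "
from h import *
plan(515,378,90,-0.15)
snap('wrist','w20.png')
a=cv2.resize(cv2.imread('pics/w20.png')[60:260,230:490],None,fx=3,fy=3);cv2.imwrite('pics/w20c.png',a)"
```

```text
clock: 29.08
eef_pos: [578.0, 143.7, 149.3]
eef_rot: [-3.14, -0.005, 0.0]
wrist_force: [-0.3, -0.5, -0.0]
finger_gap: 80.0
at [578.  143.7 149.3] [-3.14e+00 -4.80e-03  3.00e-04] delta [-0.0632 -0.2342  0.0593] rot [-0.002  -0.0046  0.1503] dist 249.7
```

View pics/w20c.png

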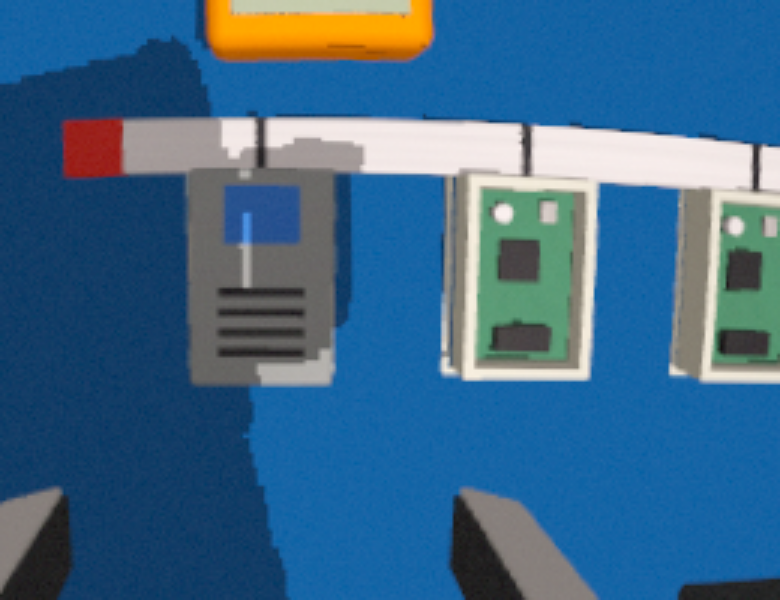

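```bash
python3 -m pendant '[{"claw":0.08,"delta_pos":[-0.01,-0.03,0],"rotation":[0,0,0.02]},{"claw":0.08,"delta_pos":[-0.02,-0.07,0],"rotation":[0,0,0.05]},{"claw":0.08,"delta_pos":[-0.035,-0.115,0],"rotation":[0,0,0.08]},{"claw":0.08,"delta_pos":[-0.047,-0.16,0.01],"rotation":[0,0,0.11]},{"claw":0.08,"delta_pos":[-0.056,-0.2,0.02],"rotation":[0,0,0.14]},{"claw":0.08,"delta_pos":[-0.063,-0.227,0.04],"rotation":[-0.002,-0.004,0.15]},{"claw":0.08,"delta_pos":[-0.063,-0.235,0.059],"rotation":[-0.002,-0.004,0.15]},{"claw":0.08,"delta_pos":[-0.063,-0.235,0.059],"rotation":[-0.002,-0.004,0.15]},{"claw":0.08,"delta_pos":[-0.063,-0.235,0.059],"rotation":[-0.002,-0.004,0.15]}]' 12
python3 -c "
from h import *
np.save('w21.npy',T_tool());plan(515,378,18,-0.15)
snap('wrist','w21.png')
a=cv2.resize(cv2.imread('pics/w21.png')[110:290,220:420],None,fx=3.3,fy=3.3);cv2.imwrite('pics/w21c.png',a)"
```

```text
clock: 30.25
eef_pos: [515.0, 378.3, 93.1]
eef_rot: [-3.14, -0.003, -0.15]
wrist_force: [-0.6, 0.0, -0.0]
finger_gap: 80.0
at [515.  378.3  93.1] [-3.1405e+00 -2.9000e-03 -1.5020e-01] delta [-0.0002  0.0003  0.0751] rot [-0.0011 -0.0029 -0.0002] dist 75.1
```

View pics/w21c.png

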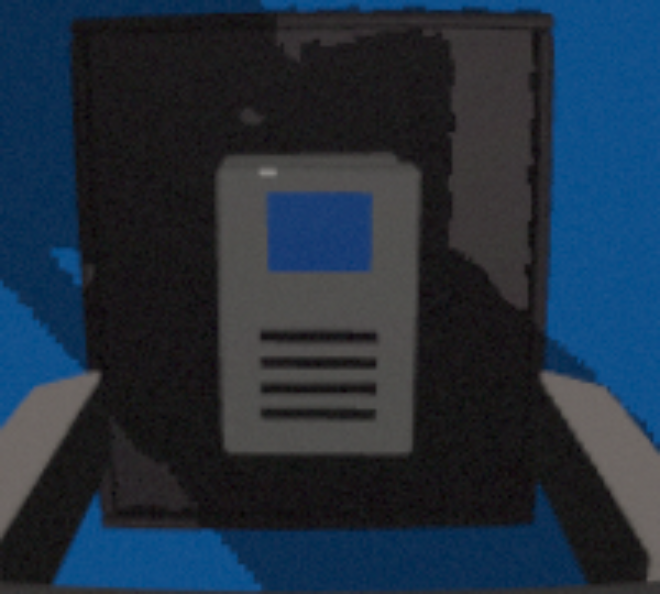

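```bash
python3 -c "
from h import *
q=toplane('wrist',np.array([(218,170),(420,170),(413,454),(226,454)])/3.3+[220,110],53,np.load('w21.npy'));c=q.mean(0);print(q.round(1).tolist(),c)
plan(c[0],c[1],18,-0.15)"
```

```text
[[556.4, 397.5], [548.9, 348.3], [474.8, 359.5], [482.2, 408.4]] [515.55758758 378.44149911]
at [515.1 378.3  93.3] [-3.1402 -0.0033 -0.1504] delta [ 0.0002 -0.0001  0.0753] rot [-0.0014 -0.0033 -0.0004] dist 75.3
```

```bash
python3 -m pendant '[{"claw":0.08,"delta_pos":[0,0,0.025],"rotation":[0,0,0]},{"claw":0.08,"delta_pos":[0,0,0.05],"rotation":[0,0,0]},{"claw":0.08,"delta_pos":[0,0,0.068],"rotation":[0,0,0]},{"claw":0.075,"delta_pos":[0,0,0.0748],"rotation":[0,0,0]},{"claw":0.065,"delta_pos":[0,0,0.075],"rotation":[0,0,0]},{"claw":0.055,"delta_pos":[0,0,0.075],"rotation":[0,0,0]},{"claw":0.045,"delta_pos":[0,0,0.075],"rotation":[0,0,0]},{"claw":0.045,"delta_pos":[0,0,0.075],"rotation":[0,0,0]},{"claw":0.045,"delta_pos":[0,0,0.075],"rotation":[0,0,0]}]' 12
python3 -m pendant '[{"claw":0.045,"delta_pos":[0,0,-0.005],"rotation":[0,0,0]},{"claw":0.045,"delta_pos":[0,0,-0.015],"rotation":[0,0,0]},{"claw":0.045,"delta_pos":[0,0,-0.035],"rotation":[0,0,0]},{"claw":0.045,"delta_pos":[0,0,-0.055],"rotation":[0,0,0]},{"claw":0.045,"delta_pos":[0,0,-0.065],"rotation":[0,0,0]},{"claw":0.045,"delta_pos":[0,0,-0.065],"rotation":[0,0,0]}]' 12
python3 -c "
from h import *
plan(617.8,43.4,85,0);snap('scene','s22.png')
cv2.imwrite('pics/s22c.png',cv2.resize(cv2.imread('pics/s22.png')[200:350,380:520],None,fx=5,fy=4))"
```

```text
clock: 31.42
eef_pos: [515.7, 378.6, 19.1]
eef_rot: [-3.139, -0.004, -0.15]
wrist_force: [-0.7, -1.2, 6.7]
finger_gap: 49.4
clock: 32.17
eef_pos: [515.7, 378.7, 85.1]
eef_rot: [-3.138, -0.005, -0.15]
wrist_force: [-0.2, -0.6, -0.1]
finger_gap: 50.2
at [515.7 378.7  85.1] [-3.1383 -0.0054 -0.1503] delta [ 1.511e-01  3.163e-01 -1.000e-04] rot [-0.0028 -0.0056 -0.1503] dist 350.5
```

View pics/s22c.png

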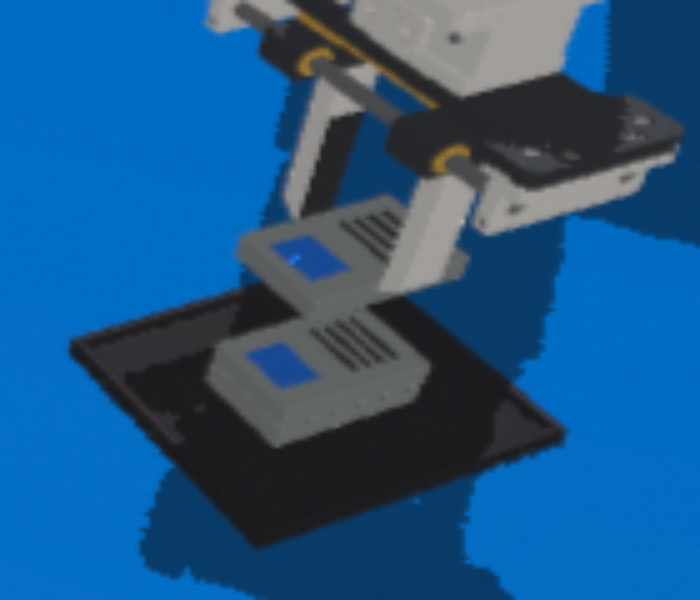

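```bash
python3 -m pendant '[{"claw":0.045,"delta_pos":[0.012,0.025,0],"rotation":[0,0,0]},{"claw":0.045,"delta_pos":[0.032,0.065,0],"rotation":[0,0,-0.03]},{"claw":0.045,"delta_pos":[0.054,0.11,0],"rotation":[0,0,-0.06]},{"claw":0.045,"delta_pos":[0.077,0.16,0],"rotation":[0,0,-0.09]},{"claw":0.045,"delta_pos":[0.1,0.21,0],"rotation":[0,0,-0.12]},{"claw":0.045,"delta_pos":[0.122,0.255,0],"rotation":[-0.003,-0.005,-0.15]},{"claw":0.045,"delta_pos":[0.14,0.292,0],"rotation":[-0.003,-0.005,-0.15]},{"claw":0.045,"delta_pos":[0.149,0.312,0],"rotation":[-0.003,-0.005,-0.15]},{"claw":0.045,"delta_pos":[0.151,0.3163,0],"rotation":[-0.003,-0.005,-0.15]},{"claw":0.045,"delta_pos":[0.151,0.3163,0],"rotation":[-0.003,-0.005,-0.15]}]' 12
python3 -c "
from h import *
T=T_tool();plan(617.8,43.4,11,0);snap('wrist','w23.png')"
```

```text
clock: 33.48
eef_pos: [617.0, 44.1, 83.8]
eef_rot: [3.141, 0.001, 0.0]
wrist_force: [-0.2, 0.2, -0.5]
finger_gap: 50.0
at [617.   44.1  83.8] [3.1407e+00 1.1000e-03 3.0000e-04] delta [0.0009 0.0006 0.0728] rot [0.0009 0.0011 0.0003] dist 72.8
```

View pics/w23.png

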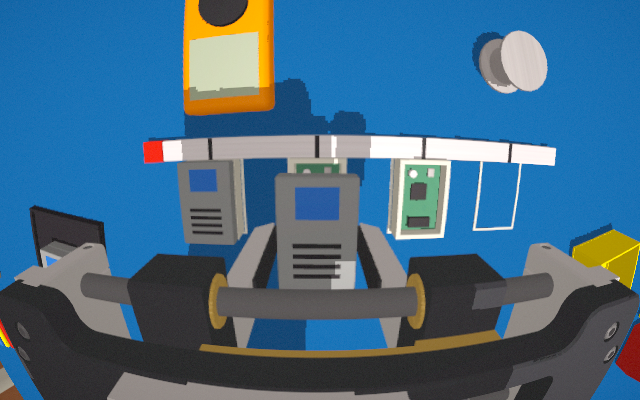

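```bash
python3 -m pendant '[{"claw":0.045,"delta_pos":[0.001,0.0006,0.02],"rotation":[0,0,0]},{"claw":0.045,"delta_pos":[0.001,0.0006,0.045],"rotation":[0,0,0]},{"claw":0.045,"delta_pos":[0.001,0.0006,0.063],"rotation":[0,0,0]},{"claw":0.045,"delta_pos":[0.001,0.0006,0.073],"rotation":[0,0,0]},{"claw":0.045,"delta_pos":[0.001,0.0006,0.073],"rotation":[0,0,0]}]' 12
python3 -c "
from h import *
T=T_tool();plan(617.8,43.4,6.3,0);snap('wrist','w24.png');snap('scene','s24.png')
a=cv2.resize(cv2.imread('pics/w24.png')[130:300,240:400],None,fx=2.5,fy=3);b=cv2.resize(cv2.imread('pics/s24.png')[180:280,260:360],None,fx=4,fy=5.1);cv2.imwrite('pics/c24.png',cv2.hconcat([a,b]))"
```

```text
clock: 34.15
eef_pos: [617.7, 43.9, 10.3]
eef_rot: [3.141, 0.002, 0.001]
wrist_force: [0.4, -0.2, 0.6]
finger_gap: 49.4
at [617.7  43.9  10.3] [3.1408e+00 1.9000e-03 9.0000e-04] delta [0.0001 0.0005 0.004 ] rot [0.0008 0.0019 0.0009] dist 4.0
```

View pics/c24.png

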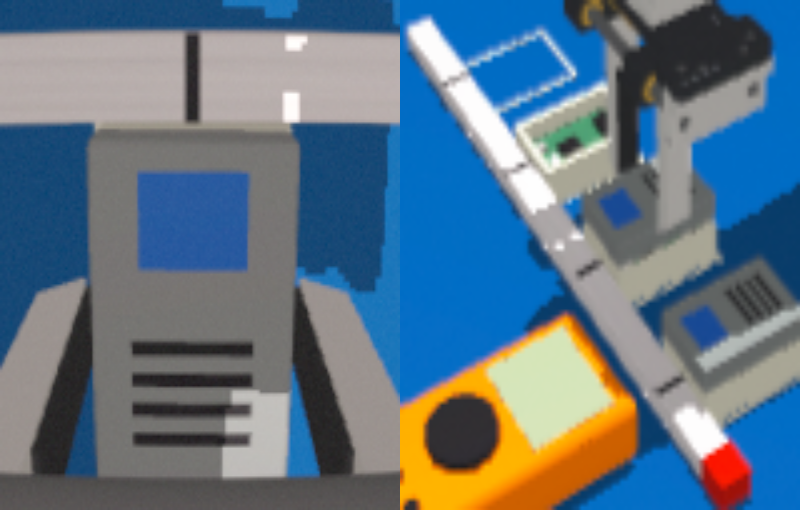

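```bash
python3 -m pendant '[{"claw":0.045,"delta_pos":[0,0.0004,0.0015],"rotation":[0,0.001,0]},{"claw":0.045,"delta_pos":[0,0.0004,0.003],"rotation":[0,0.001,0]},{"claw":0.045,"delta_pos":[0,0.0004,0.004],"rotation":[0,0.001,0]},{"claw":0.045,"delta_pos":[0,0.0004,0.0045],"rotation":[0,0.001,0]}]' 12
python3 -m pendant '[{"claw":0.054,"delta_pos":[0,0,0],"rotation":[0,0,0]},{"claw":0.06,"delta_pos":[0,0,0],"rotation":[0,0,0]},{"claw":0.062,"delta_pos":[0,0,0],"rotation":[0,0,0]},{"claw":0.064,"delta_pos":[0,0,-0.01],"rotation":[0,0,0]},{"claw":0.064,"delta_pos":[0,0,-0.04],"rotation":[0,0,0]},{"claw":0.07,"delta_pos":[0,0,-0.08],"rotation":[0,0,0]},{"claw":0.08,"delta_pos":[-0.02,-0.01,-0.12],"rotation":[0,0,0]},{"claw":0.08,"delta_pos":[-0.04,-0.04,-0.14],"rotation":[0,0,0]}]' 12
python3 -c "
from h import *
plan(515.5,378.3,80,-0.15)
snap('wrist','w25.png')
a=cv2.resize(cv2.imread('pics/w25.png')[40:260,180:500],None,fx=2.4,fy=2.4);cv2.imwrite('pics/w25c.png',a)"
```

```text
clock: 34.75
eef_pos: [618.4, 43.4, 7.0]
eef_rot: [3.141, -0.001, 0.001]
wrist_force: [0.1, 0.2, -1.4]
finger_gap: 49.8
clock: 35.75
eef_pos: [578.4, 83.1, 150.0]
eef_rot: [3.141, -0.004, -0.001]
wrist_force: [-0.2, 0.0, -0.3]
finger_gap: 79.8
at [578.4  83.1 150. ] [ 3.1409e+00 -4.5000e-03 -9.0000e-04] delta [-0.0635 -0.2952  0.0695] rot [ 0.0003 -0.0045  0.1491] dist 309.8
```

View pics/w25c.png

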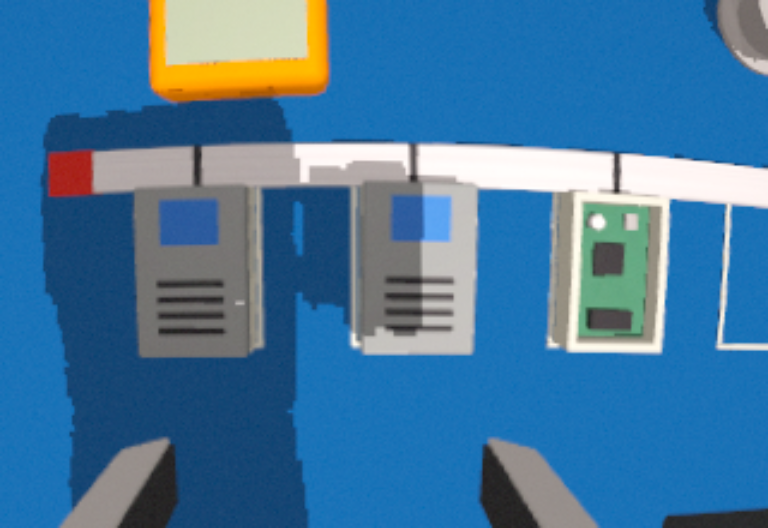

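Both covers look flush. Third pick (top now at z = 37).

```bash
python3 -m pendant '[{"claw":0.08,"delta_pos":[-0.01,-0.03,0],"rotation":[0,0,0.02]},{"claw":0.08,"delta_pos":[-0.02,-0.08,0],"rotation":[0,0,0.05]},{"claw":0.08,"delta_pos":[-0.032,-0.13,0],"rotation":[0,0,0.08]},{"claw":0.08,"delta_pos":[-0.044,-0.18,0.01],"rotation":[0,0,0.11]},{"claw":0.08,"delta_pos":[-0.054,-0.23,0.02],"rotation":[0,0,0.14]},{"claw":0.08,"delta_pos":[-0.06,-0.27,0.04],"rotation":[0,-0.004,0.149]},{"claw":0.08,"delta_pos":[-0.0635,-0.292,0.06],"rotation":[0,-0.004,0.149]},{"claw":0.08,"delta_pos":[-0.0635,-0.2955,0.0695],"rotation":[0,-0.004,0.149]},{"claw":0.08,"delta_pos":[-0.0635,-0.2955,0.0695],"rotation":[0,-0.004,0.149]},{"claw":0.08,"delta_pos":[-0.0635,-0.2955,0.0695],"rotation":[0,-0.004,0.149]}]' 12
python3 -c "
from h import *
np.save('w26.npy',T_tool());plan(515.5,378.3,2.5,-0.15)
snap('wrist','w26.png')
a=cv2.resize(cv2.imread('pics/w26.png')[110:290,220:420],None,fx=3.3,fy=3.3);cv2.imwrite('pics/w26c.png',a)"
```

```text
clock: 37.05
eef_pos: [514.4, 381.5, 83.4]
eef_rot: [-3.14, -0.003, -0.148]
wrist_force: [1.2, -0.5, 0.3]
finger_gap: 79.8
at [514.4 381.5  83.4] [-3.1397 -0.0032 -0.1483] delta [0.0013 0.0031 0.0809] rot [-0.0019 -0.0032  0.0017] dist 81.0
```

View pics/w26c.png

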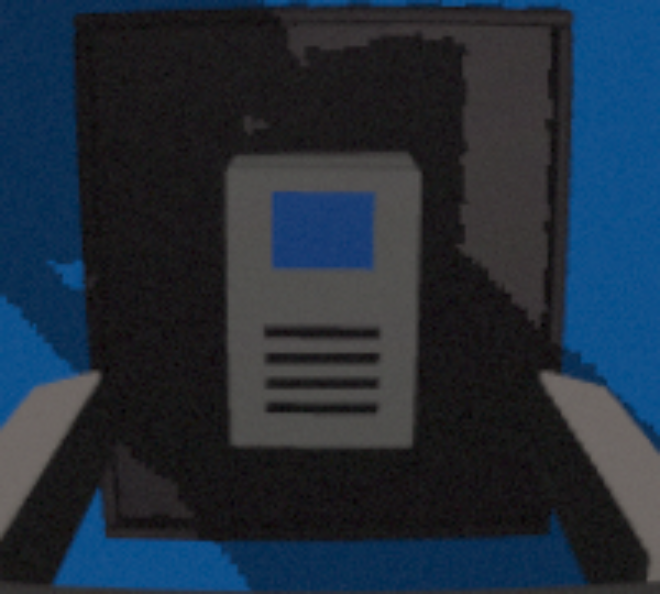

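```bash
python3 -c "
from h import *
q=toplane('wrist',np.array([(226,171),(421,171),(413,446),(230,446)])/3.3+[220,110],37,np.load('w26.npy'));c=q.mean(0);print(q.round(1).tolist(),c)
plan(c[0],c[1],2.5,-0.155)"
```

```text
[[554.5, 399.6], [547.2, 350.9], [473.8, 362.2], [481.1, 411.2]] [514.15140254 380.97448292]
at [514.4 381.6  83.4] [-3.1396 -0.0032 -0.1483] delta [-0.0004  0.0008  0.0809] rot [-0.002  -0.0032  0.0067] dist 80.9
```

```bash
python3 -m pendant '[{"claw":0.08,"delta_pos":[0,0.001,0.025],"rotation":[0,-0.003,0.004]},{"claw":0.08,"delta_pos":[0,0.001,0.05],"rotation":[-0.002,-0.003,0.004]},{"claw":0.08,"delta_pos":[0,0.001,0.072],"rotation":[-0.002,-0.003,0.004]},{"claw":0.075,"delta_pos":[0,0.001,0.08],"rotation":[-0.002,-0.003,0.004]},{"claw":0.065,"delta_pos":[0,0.001,0.081],"rotation":[-0.002,-0.003,0.004]},{"claw":0.055,"delta_pos":[0,0.001,0.081],"rotation":[-0.002,-0.003,0.004]},{"claw":0.045,"delta_pos":[0,0.001,0.081],"rotation":[-0.002,-0.003,0.004]},{"claw":0.045,"delta_pos":[0,0.001,0.081],"rotation":[-0.002,-0.003,0.004]},{"claw":0.045,"delta_pos":[0,0.001,0.081],"rotation":[-0.002,-0.003,0.004]}]' 12
python3 -m pendant '[{"claw":0.045,"delta_pos":[0,0,-0.005],"rotation":[0,0,0]},{"claw":0.045,"delta_pos":[0,0,-0.015],"rotation":[0,0,0]},{"claw":0.045,"delta_pos":[0,0,-0.035],"rotation":[0,0,0]},{"claw":0.045,"delta_pos":[0,0,-0.06],"rotation":[0,0,0]},{"claw":0.045,"delta_pos":[0,0,-0.08],"rotation":[0,0,0]},{"claw":0.045,"delta_pos":[0,0,-0.08],"rotation":[0,0,0]}]' 12
python3 -c "
from h import *
plan(617.8,-56.2,85,0);snap('scene','s27.png')
cv2.imwrite('pics/s27c.png',cv2.resize(cv2.imread('pics/s27.png')[180:350,240:520],None,fx=2.8,fy=3))"
```

```text
clock: 38.22
eef_pos: [514.9, 380.9, 3.3]
eef_rot: [-3.141, -0.001, -0.152]
wrist_force: [-0.4, -1.4, 6.2]
finger_gap: 49.7
clock: 38.98
eef_pos: [515.6, 381.4, 85.5]
eef_rot: [-3.139, -0.004, -0.152]
wrist_force: [0.2, 0.3, -0.6]
finger_gap: 49.4
at [515.6 381.4  85.5] [-3.1386 -0.0037 -0.1522] delta [ 1.674e-01  4.170e-01 -1.000e-04] rot [-0.0027 -0.004  -0.1522] dist 449.4
```

View pics/s27c.png

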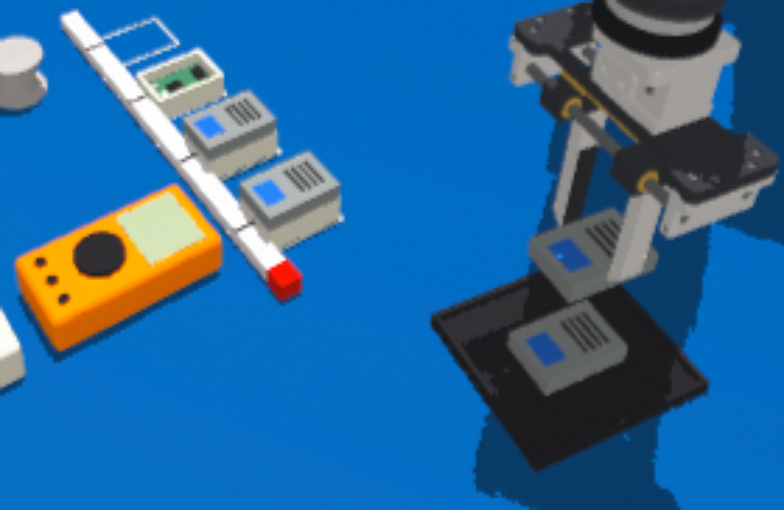

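```bash
python3 -m pendant '[{"claw":0.045,"delta_pos":[0.012,0.03,0],"rotation":[0,0,0]},{"claw":0.045,"delta_pos":[0.03,0.075,0],"rotation":[0,0,-0.02]},{"claw":0.045,"delta_pos":[0.05,0.125,0],"rotation":[0,0,-0.05]},{"claw":0.045,"delta_pos":[0.07,0.175,0],"rotation":[0,0,-0.08]},{"claw":0.045,"delta_pos":[0.09,0.225,0],"rotation":[0,0,-0.11]},{"claw":0.045,"delta_pos":[0.11,0.275,0],"rotation":[0,0,-0.13]},{"claw":0.045,"delta_pos":[0.13,0.325,0],"rotation":[-0.003,-0.004,-0.15]},{"claw":0.045,"delta_pos":[0.149,0.37,0],"rotation":[-0.003,-0.004,-0.152]},{"claw":0.045,"delta_pos":[0.162,0.403,0],"rotation":[-0.003,-0.004,-0.152]},{"claw":0.045,"delta_pos":[0.1674,0.417,0],"rotation":[-0.003,-0.004,-0.152]}]' 12
python3 -c "
from h import *
T=T_tool();plan(618,-56.2,11,0)"
```

```text
clock: 40.28
eef_pos: [616.8, -58.1, 82.5]
eef_rot: [3.14, 0.004, -0.002]
wrist_force: [-0.2, 0.8, -1.4]
finger_gap: 49.6
at [616.8 -58.1  82.5] [ 3.1403e+00  3.7000e-03 -2.1000e-03] delta [ 0.0015 -0.002   0.0715] rot [ 0.0013  0.0037 -0.002 ] dist 71.5
```

```bash
python3 -m pendant '[{"claw":0.045,"delta_pos":[0.0015,-0.002,0.02],"rotation":[0.001,0.003,-0.002]},{"claw":0.045,"delta_pos":[0.0015,-0.002,0.045],"rotation":[0.001,0.003,-0.002]},{"claw":0.045,"delta_pos":[0.0015,-0.002,0.063],"rotation":[0.001,0.003,-0.002]},{"claw":0.045,"delta_pos":[0.0015,-0.002,0.0715],"rotation":[0.001,0.003,-0.002]},{"claw":0.045,"delta_pos":[0.0015,-0.002,0.0715],"rotation":[0.001,0.003,-0.002]},{"claw":0.045,"delta_pos":[0.0015,-0.002,0.0715],"rotation":[0.001,0.003,-0.002]}]' 12
python3 -c "
from h import *
T=T_tool();plan(618,-56.2,6.4,0);snap('wrist','w28.png');snap('scene','s28.png')
a=cv2.resize(cv2.imread('pics/w28.png')[130:300,240:400],None,fx=2.5,fy=3);b=cv2.resize(cv2.imread('pics/s28.png')[160:260,240:340],None,fx=4,fy=5.1);cv2.imwrite('pics/c28.png',cv2.hconcat([a,b]))"
```

```text
clock: 41.02
eef_pos: [618.5, -56.2, 11.8]
eef_rot: [3.141, -0.001, 0.0]
wrist_force: [-0.2, 0.3, 0.0]
finger_gap: 49.7
at [618.5 -56.2  11.8] [ 3.1411e+00 -5.0000e-04  1.0000e-04] delta [-0.0005  0.      0.0054] rot [ 0.0004 -0.0005  0.0001] dist 5.4
```

View pics/c28.png

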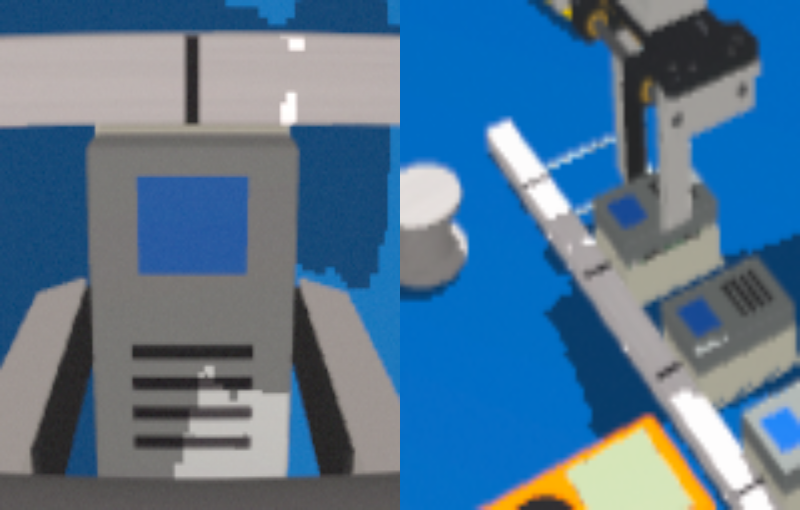

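```bash
python3 -m pendant '[{"claw":0.045,"delta_pos":[0,0,0.002],"rotation":[0,0,0]},{"claw":0.045,"delta_pos":[0,0,0.004],"rotation":[0,0,0]},{"claw":0.045,"delta_pos":[0,0,0.0055],"rotation":[0,0,0]},{"claw":0.045,"delta_pos":[0,0,0.006],"rotation":[0,0,0]}]' 12
python3 -m pendant '[{"claw":0.054,"delta_pos":[0,0,0],"rotation":[0,0,0]},{"claw":0.06,"delta_pos":[0,0,0],"rotation":[0,0,0]},{"claw":0.062,"delta_pos":[0,0,0],"rotation":[0,0,0]},{"claw":0.064,"delta_pos":[0,0,-0.01],"rotation":[0,0,0]},{"claw":0.064,"delta_pos":[0,0,-0.04],"rotation":[0,0,0]},{"claw":0.07,"delta_pos":[0,0,-0.08],"rotation":[0,0,0]},{"claw":0.08,"delta_pos":[-0.03,-0.04,-0.13],"rotation":[0,0,0]},{"claw":0.08,"delta_pos":[-0.06,-0.08,-0.16],"rotation":[0,0,0]},{"claw":0.08,"delta_pos":[-0.08,-0.1,-0.16],"rotation":[0,0,0]},{"claw":0.08,"delta_pos":[-0.08,-0.1,-0.16],"rotation":[0,0,0]}]' 12
python3 -c "
from h import *
np.save('w29.npy',T_tool());print(T_tool()[:3,3])
snap('wrist','w29.png');snap('scene','s29.png')
a=cv2.resize(cv2.imread('pics/w29.png')[40:170,190:470],None,fx=2.8,fy=2.8,interpolation=cv2.INTER_CUBIC);cv2.imwrite('pics/w29c.png',a)"
```

```text
clock: 41.62
eef_pos: [618.5, -56.3, 6.3]
eef_rot: [3.141, -0.001, -0.0]
wrist_force: [-5.3, 0.2, 9.4]
finger_gap: 49.6
clock: 42.88
eef_pos: [537.9, 45.0, 167.7]
eef_rot: [3.141, -0.003, 0.002]
wrist_force: [0.4, -1.2, 0.2]
finger_gap: 80.3
[537.89773897  45.02697163 167.71501993]
```

View pics/w29c.png

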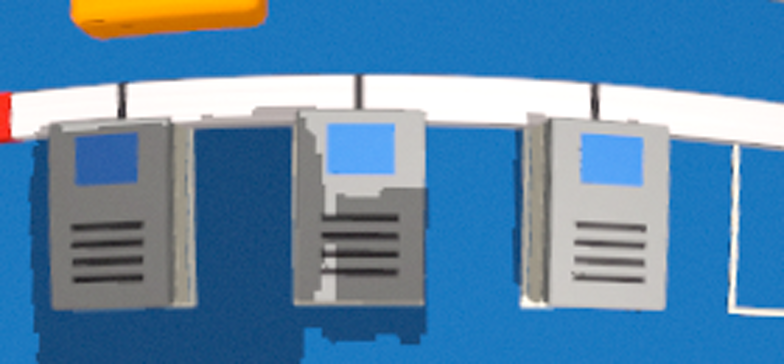

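View pics/s29.png

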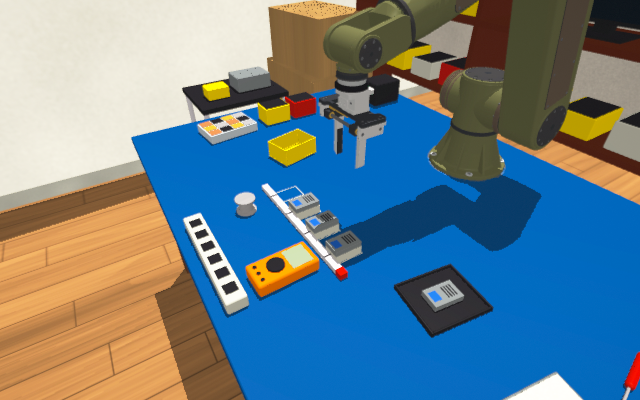

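```bash
python3 -c "
from h import *
T=np.load('w29.npy')
g=lambda l,z:toplane('wrist',np.array(l)/2.8+[190,40],z,T)
for l in ([(47,122),(168,117),(169,305),(52,309)],[(295,110),(424,110),(426,303),(294,303)],[(551,116),(668,126),(666,308),(549,305)]):
  q=g(l,40);print(q.mean(0).round(1),q.round(1).tolist())
print('unit1 near right base',g([(196,306)],0),'unit3 near left base',g([(521,306)],0))
a=cv2.resize(cv2.imread('pics/s29.png')[180:270,270:370],None,fx=7,fy=6.5,interpolation=cv2.INTER_CUBIC);cv2.imwrite('pics/s29c.png',a)"
```

```text
[617.2 143.3] [[655.6, 168.5], [654.2, 118.2], [579.7, 118.6], [579.4, 167.9]]
[617.6  43.5] [[655.3, 68.5], [655.5, 19.0], [579.9, 17.7], [579.8, 69.0]]
[617.6 -55.7] [[655.1, -30.9], [654.7, -79.8], [580.4, -80.8], [580.1, -31.3]]
unit1 near right base [[575.83550117 115.07469667]] unit3 near left base [[576.20260234 -27.73230366]]
```

View pics/s29c.png

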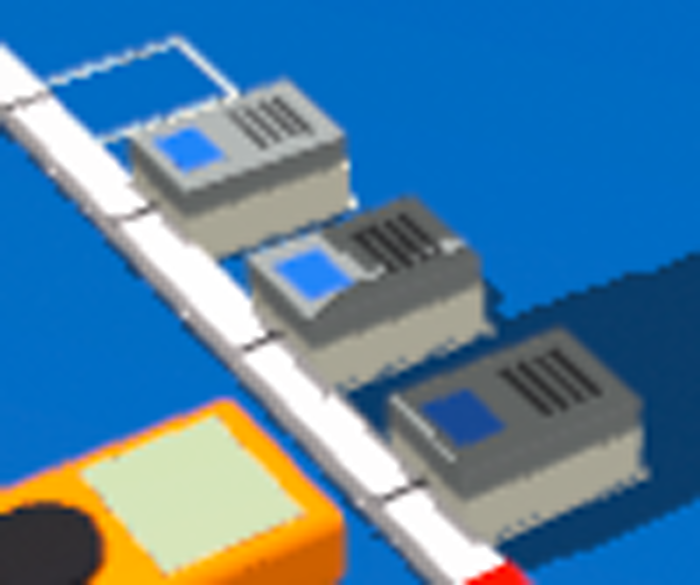

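```bash
python3 -m pendant '[{"claw":0.08,"delta_pos":[-0.03,0,0.02],"rotation":[0,0,0]},{"claw":0.08,"delta_pos":[-0.06,0,0.05],"rotation":[0,0,0]},{"claw":0.08,"delta_pos":[-0.09,0,0.09],"rotation":[0,0,0]},{"claw":0.08,"delta_pos":[-0.093,0,0.13],"rotation":[0,0,0]},{"claw":0.08,"delta_pos":[-0.093,0,0.16],"rotation":[0,0,0]},{"claw":0.08,"delta_pos":[-0.093,0,0.165],"rotation":[0,0,0]},{"claw":0.08,"delta_pos":[-0.093,0,0.165],"rotation":[0,0,0]}]' 12
python3 -c "
from h import *
np.save('w30.npy',T_tool());print(T_tool()[:3,3])
snap('wrist','w30.png')
a=cv2.resize(cv2.imread('pics/w30.png')[0:140,130:530],None,fx=2,fy=2,interpolation=cv2.INTER_CUBIC);cv2.imwrite('pics/w30c.png',a)"
```

```text
clock: 43.85
eef_pos: [446.6, 43.1, 1.9]
eef_rot: [3.141, -0.001, -0.0]
wrist_force: [0.5, -0.3, -0.2]
finger_gap: 80.3
[446.56124841  43.05962853   1.92119701]
```

View pics/w30c.png

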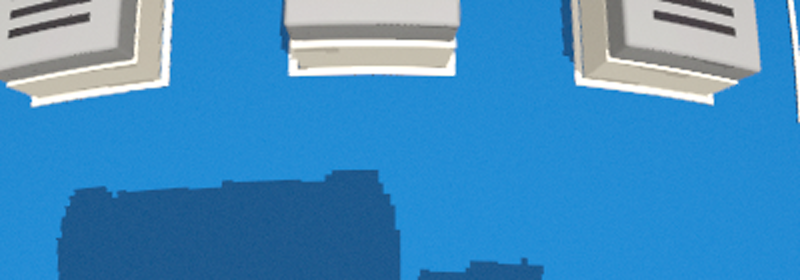

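```bash
python3 -c "
from h import *
T=np.load('w30.npy')
print(toplane('wrist',[(316,19.5),(316,23.7)],24,T),toplane('wrist',[(316,12.3)],40,T),toplane('wrist',[(316,33.3),(316,37.5)],0,T))
a=cv2.resize(cv2.imread('pics/w30.png')[0:60,120:220],None,fx=4,fy=8,interpolation=cv2.INTER_CUBIC);b=cv2.resize(cv2.imread('pics/w30.png')[0:60,265:365],None,fx=4,fy=8,interpolation=cv2.INTER_CUBIC);cv2.imwrite('pics/w30d.png',cv2.hconcat([a,b]))
c=cv2.resize(cv2.imread('pics/w30.png')[0:60,410:520],None,fx=7,fy=7,interpolation=cv2.INTER_CUBIC);cv2.imwrite('pics/w30e.png',c)"
```

```text
[[580.51144379  43.75909781]
 [577.67847032  43.75962017]] [[579.42681774  43.73469804]] [[578.49059142  43.79667076]
 [575.3831804   43.79739135]]
```

View pics/w30d.png

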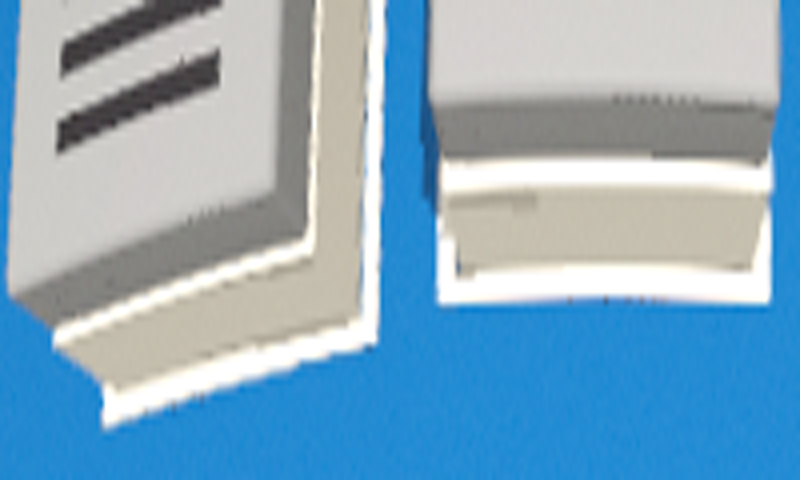

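View pics/w30e.png

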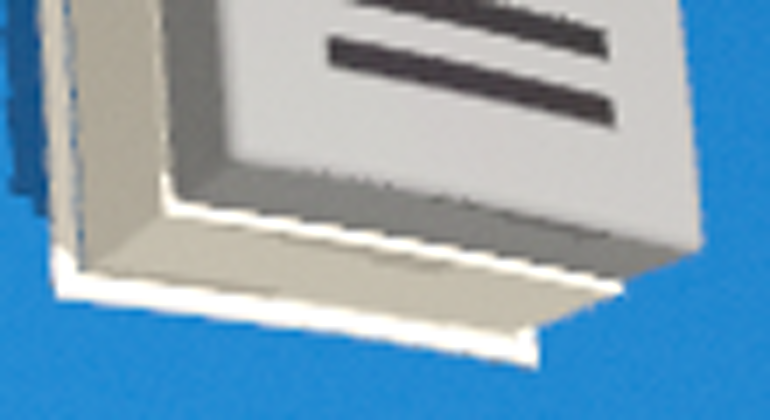

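```bash
python3 -c "
from h import *
snap('top','t31.png')
cv2.imwrite('pics/t31c.png',cv2.resize(cv2.imread('pics/t31.png')[90:290,130:530],None,fx=2,fy=2,interpolation=cv2.INTER_CUBIC))"
```

```text
(no output)
```

View pics/t31c.png

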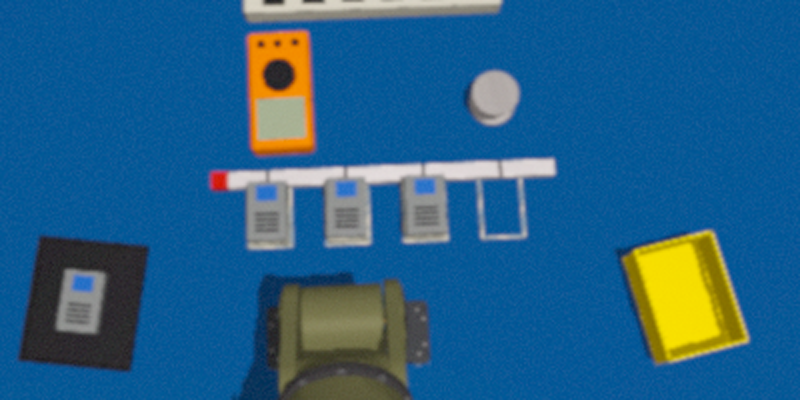

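The row is straight at ticks 1–3, and the bin, meter and spool sit where they did at the start. I'm handing in.

```bash
python3 -c "
from h import *
print(manip.sign_off())"
```

```text
the job is handed in; nothing more can be done
None
```

I slid the three units that were present along the bench into places 1–3 against the rail. Then I set a cover on each one, label up, and handed in at about 44 s. The fourth cover is still in the tray. I never raised a unit, and neither the knock nor the grip slackening showed up.

**Last checks**
- **Units:** measured before the covers went on, they sat within about 1 mm of the rail and of their place centres, and square.
- **Covers:** they sit flat and are centred sideways to within about 1 mm. They are not quite flush lengthwise: each sits slightly towards the rail, leaving about 1.7, 2.7 and 1.2 mm of rim showing at the near end for places 1, 2 and 3. That is inside the 5 mm limit, so I left them rather than risk disturbing the row.
- **Bystanders:** the bin, meter and spool look unmoved in the final top picture.

**What disagreed**
- **Fingertips:** the camera views and the failed first close showed the real fingertips about 25 mm short of the stated TCP. I gripped with the TCP at about z = −21 mm to reach the units.
- **Rail angle:** the top camera suggested a slope of about 0.013 rad, while the wrist camera showed it essentially straight. I used the wrist camera and let contact with the rail square each unit.

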